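Clamp the cork background with the firm spring clamps only

ROBOT

A 6-joint arm with a two-finger parallel gripper is mounted at the origin on the work surface. World frame = base frame: x ahead of the robot, y to its left, z up, the work surface at z = 0. Lengths are in m, angles in rad, forces in N, time in s.
With the tool pointing down it reaches from about 0.35 to 0.925 m from the base axis. Payload 6.4 kg.
Tool frame: the origin (TCP) lies midway between the tips of the shut fingers; the grasp point (between the pads) lies behind it (r.grip_depth is the z of the grasp point in the tool frame, in m); z points along the fingers, y is the direction in which the jaws open and shut (so a half turn about z gives the same grasp; the last joint's range is limited). The gripper opens to 85 mm and grips with 20 to 120 N. Pads are 22 mm wide; open, the fingers measure 114 mm over their backs; the gripper's body (76 mm by 85 mm) begins 54 mm behind the grasp point. The pads swing forward as they close: fully open they stand 13 mm farther back than shut.
Start: joints at [0.941, 0.245, 1.558, -0, 1.339, -0.174], TCP at [0.286, 0.584, 0.231] pointing down, gripper open.
Joint ranges: [-3.13, 3.13], [-1.02, 2.26], [0.13, 2.54], [-0.95, 4.09], [0.21, 2.88], [-2.74, 2.74]. Speed limits (rad/s): [2.57, 2.57, 3.14, 3.14, 3.14, 3.14].

INTERFACE

Orientations are given as a unit quaternion [x, y, z, w].
In Python, from rig import r gives the robot as it stands.
- The arm moves only by the shell command python3 -m inch 'ROWS'. ROWS is JSON, a list of rows, each an object of numbers: "x", "y", "z": the shift along the tool's x, y, z in m; "wx", "wy", "wz": the turn, a rotation vector about the tool's x, y, z in degrees; "gripper": the gripper command: -1 is shut, 1 is fully open, values between are in proportion. A call has 1 to 5 rows; each row shifts and turns the commanded pose from where the row before left it, along the tool's axes as they then stand; what a row does not reach is not made up. A row lasts 1/8 s, in which the tool goes at most 62.5 mm and 10.7 degrees, less where a joint would pass 70% of its speed; a pose out of reach is approached as far as the arm can. A call is refused whole if a number of a shift passes 0.0625 or a number of a turn 10.7, either way. A call with a gripper value outside its range is refused whole. The fingers move at their own pace and stop on an object; the grip force is fixed at half the most. Time passes only in rows, so rows that do not move let the fingers close. It gives the time, the measured TCP pose, the force and the opening at its end, in the units of the state.
- r.get_state(): the state, without advancing time (a new reading comes with each control period).
- r.snapshot(name): name is "side" or "top" or "wrist"; returns a dict with "color" (480x640x3 uint8, red, green, blue), "camera_matrix" (3x3 intrinsics, pixels), "D" ([k1, k2, p1, p2, k3] as OpenCV has them; the pictures are not rectified), "rvec" (rotation vector, rad) and "tvec" (3), from world to camera coordinates, as OpenCV has them. Camera axes: x right, y down, z forward; pixel columns grow to the right and rows downward; lengths in m; the calibration is good to about 2 mm. A picture is of the moment at which its call begins. There is no depth.
- r.sign_off(): hands the job in, once; it reports no verdict.
The state is a dict: "t": time; "qpos": joint angles; "joint_vel": joint speeds; "joint_torque": joint torques, N m; "tool_pos": TCP position; "ee_rot": TCP orientation; "wrist_force": force on the tool from outside, world axes, zero at the start; "moment": the same for the moment, N m; "grip_width": finger opening in m.
Only numpy, scipy, OpenCV 4.12 (cv2) and the standard library are available. Lean on these libraries where they do the work, as an engineer would, in place of code of your own. Each camera call takes 0.05 s, during which the arm holds its last target. There are 200 camera calls.

TASK

The cork background has just been stuck to the back glass of the small tank and needs clamping. Take the three spring clamps off the rim of the clear tray, feel how hard each one is to squeeze, and clip the two firm ones well down over the cork and glass together, one near each end; drop the one with the tired spring in the cardboard carton. Leave the cup, the tong and the hide where they are.

Things in the scene. Friction and masses are not known exactly. Their poses are not given: they have to be found in the camera images.
- clamp_a: One of three like-looking spring clamps (a big clothes peg: two black plastic levers, rubber pads, steel pivot; 125 mm long, 24 mm wide, 85 g), parked upright on the tray's near rim, jaws down. Origin on the pivot, at first 24 mm above the rim. Own z: from jaws to handles; x: across the wall, the line along which the handles are squeezed; y: along the wall. Pads 34 to 50 mm below the pivot.
- clamp_b: Another of the three: looks, size and axes as clamp_a. Handles of each: they end 75 mm above the pivot and splay outwards going up, 60 mm over their outsides 60 mm above the pivot, 66 mm at their ends. Squeezed fully (hard stop) they are nearly parallel, 28 mm over the outsides, with the pads 27 mm apart; let go, the jaws spring shut.
- clamp_c: Another of the three: looks, size and axes as clamp_a. One of the three is tired; it cannot be seen which. A firm clamp's handles begin to move at a squeeze of about 9 N (each side), are most of the way at 12 N and fully squeezed at 18 N; its jaws grip cork and glass with about 20 N. A tired one's begin below 3 N and are fully squeezed at 5 N; its jaws grip with about 6 N.
- clamp_a_arm (a joint): Angle between the levers of clamp_a, rad: 0 = jaws 6 mm apart, as parked on the tray's wall; about 0.1 = shut on cork and glass together; 0.5 = handles fully squeezed. The body's frame turns with the -x lever, so it leans by half of this while squeezed.
- clamp_b_arm (a joint): The same for clamp_b.
- clamp_c_arm (a joint): The same for clamp_c.
- tray: Clear acrylic pull-out tray, fixed, open on top: 180 (x) by 220 (y) by 60 mm high, walls 6 mm. Origin at the centre of its underside. The clamps are parked in a row, about 70 mm apart, on its wall on the robot's side (-x); the cup and the tong lie in it.
- tray_rim (a point): Middle of the top edge of the tray's wall on the -x side, 60 mm above the table; y runs along the rim.
- tank: Low clear glass tank, fixed, open on top: 180 (x) by 240 (y) by 120 mm high, with black corner edging, a dark liner board, a small grey silicone dish fixed on the board and the terracotta hide. Origin at the centre of its underside. Its back wall, with the cork against its inside, is the one on the robot's side (-x).
- cork_edge (a point): Middle of the top edge of the tank's back wall, 120 mm above the table: glass 5 mm and cork 5 mm, 10 mm together, this point between them; the wall is 240 mm long along this point's y, x points into the tank.
- carton: Open cardboard carton for discards, fixed, between tray and tank: 190 (x) by 150 (y) by 70 mm high, walls and floor 4 mm. Origin at the centre of its underside. (A lamp reflector, fixed, 144 mm wide and 126 mm high, stands on the table beyond the three, out of the way.)
- carton_in (a point): Centre of the carton's inner floor, 4 mm above the table.
- cup: Empty dusting cup, white with a ribbed grey twist lid, 69 mm wide, 82 mm high, standing in the tray. Origin at the centre of its underside. To be left alone.
- tong: Red plastic feeding tong, 150 mm long, 10 mm high, lying in the tray. Origin midway along it, underneath. To be left alone.
- hide: Terracotta hide, a dome 90 mm wide and 61 mm high with a dark doorway, on the tank's liner board. Origin at the centre of its underside. To be left alone.
Things that resemble listed ones, but are neither listed nor needed, are in the scene too. Leave any red look-alike of the clamp_b alone.

How it is judged:
By the outcome, as a careful person would: the job done as asked, in the order asked, and still so for the second after the job is handed in, with the robot touching nothing.
It also fails if it takes over 72 s, if anything falls off the work surface, if the arm or the gripper's body presses on something with over 40 N, if the wrist force passes 120 N, or if a joint passes its speed limit or range.

## Working session

There is one attempt and no reset: what is moved stays moved. The work goes in short steps, Python scripts to look and compute and a shell command to move; the robot and the scene stay as the last step left them, time stands still between calls to the robot, and variables do not carry over. Pictures are saved under pics/ and viewed, about 8 in all and at most 12, crops included, and the job is handed in when it is done.

```bash
ls; mkdir -p pics; python3 - <<'E'
from rig import r
import cv2
s=r.get_state();print({k:(v if not hasattr(v,'round') else v) for k,v in s.items()}, r.grip_depth)
for n in ["top","side"]:
    c=r.snapshot(n); cv2.imwrite(f"pics/{n}0.png",c["color"][:,:,::-1]); print(n,c["camera_matrix"],c["D"],c["rvec"],c["tvec"])
E
```

```text
pics
{'t': 0.0, 'qpos': array([ 9.40924789e-01,  2.45830787e-01,  1.55901924e+00, -3.23857440e-05,
        1.33867406e+00, -1.74110977e-01]), 'joint_vel': array([ 0.00077941,  0.00089458,  0.00146565,  0.00062888,  0.00011921,
       -0.0007135 ]), 'joint_torque': array([ 1.93998071e-04, -4.29503667e+01, -3.26131260e+01, -1.03848445e-04,
        5.36235792e-03, -1.71853124e-06]), 'tool_pos': array([0.28577081, 0.58319254, 0.23016681]), 'ee_rot': array([ 2.25909364e-01,  9.74147846e-01, -8.94894685e-04, -3.63337977e-04]), 'wrist_force': array([-0.16324705, -0.51511626, -0.52056645]), 'moment': array([-0.02520876, -0.02207746, -0.00707885]), 'grip_width': 0.08553824315519427} -0.0187
top [[534.05310167   0.         318.77111439]
 [  0.         534.05310167 246.15394982]
 [  0.           0.           1.        ]] [-0.00129102  0.          0.          0.          0.        ] [ 2.16534494 -2.22117018  0.12017907] [-0.04394841  0.53154828  1.04034421]
side [[591.22295062   0.         324.04449074]
 [  0.         591.22295062 237.69941399]
 [  0.           0.           1.        ]] [-0.03295477  0.          0.          0.          0.        ] [ 2.17058473 -0.59500756  0.26696668] [-0.48426875  0.22314347  1.03261712]
```

View pics/top0.png

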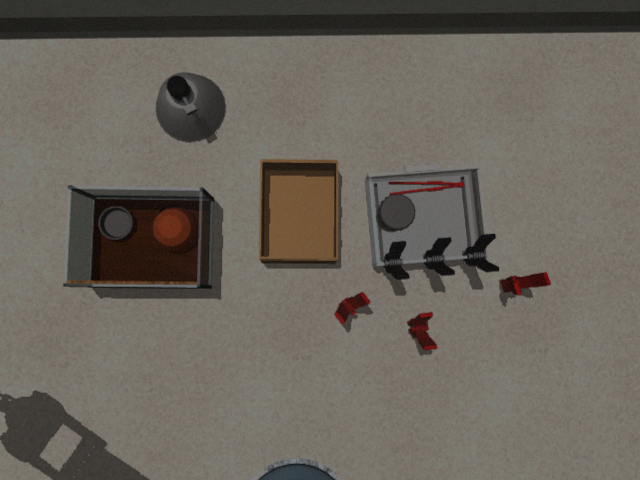

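View pics/side0.png

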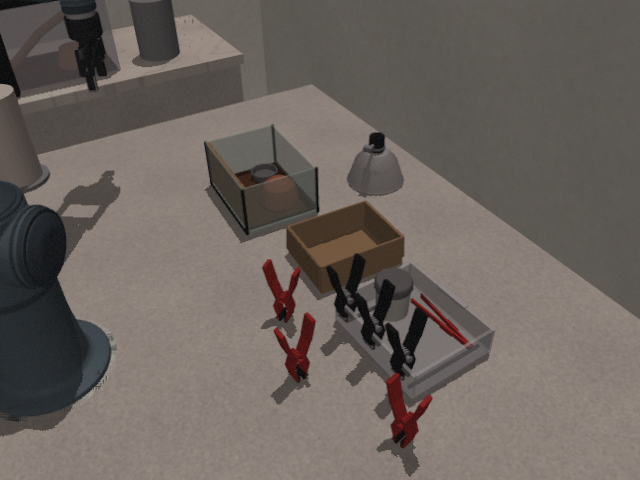

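Top view: the tank is on the left with its cork edge along (66,285)-(211,288), the carton is at (300,212), and the tray is on the right. Things that could be taken for a clamp:
- Black clamps on the near rim at (397,261), (437,258) and (481,253). These are the three I want.
- Red look-alikes on the table at (352,306), (422,332) and (525,283). I'll leave these alone.

In the side view the black ones are at about (347,300), (372,325) and (402,350). Next I'll check this choice in one close crop.

```bash
cat > h.py <<'E'
import numpy as np, cv2
from rig import r
def cam(n):
    c=r.snapshot(n); c["R"]=cv2.Rodrigues(np.array(c["rvec"],float))[0]; c["t"]=np.array(c["tvec"],float).ravel(); return c
def ray(c,p):
    u=cv2.undistortPoints(np.array([[p]],float),c["camera_matrix"],np.array(c["D"],float)).ravel()
    d=c["R"].T@np.array([u[0],u[1],1.]); return -c["R"].T@c["t"], d/np.linalg.norm(d)
def onz(c,p,z):
    o,d=ray(c,p); return o+d*(z-o[2])/d[2]
def tri(c1,p1,c2,p2):
    o1,d1=ray(c1,p1);o2,d2=ray(c2,p2)
    s=np.linalg.lstsq(np.c_[d1,-d2],o2-o1,rcond=None)[0]
    a,b=o1+s[0]*d1,o2+s[1]*d2; return (a+b)/2,np.linalg.norm(a-b)
def proj(c,P):
    return cv2.projectPoints(np.array(P,float).reshape(-1,3),c["rvec"],c["tvec"],c["camera_matrix"],np.array(c["D"],float))[0].reshape(-1,2)
E
python3 - <<'E'
from h import *
np.set_printoptions(precision=4,suppress=True)
t=cam("top")
for n,p,z in [("rimL",(375,270),.06),("rimR",(490,262),.06),("corkL",(66,285),.12),("corkR",(211,288),.12),("carton",(300,212),.07),("cL",(262,262),.07),("cR",(338,262),.07),("a",(397,261),.084),("b",(437,258),.084),("c",(481,253),.084)]:
    print(n,onz(t,p,z))
s=cam("side")
a=cv2.resize(t["color"][220:290,360:520],None,fx=5,fy=5,interpolation=cv2.INTER_CUBIC)[:,:800]
b=cv2.resize(s["color"][245:395,320:520],None,fx=4,fy=4)
cv2.imwrite("pics/crop1.png",a[:,:,::-1]); 
im=np.zeros((600,800,3),np.uint8); im[:280,:640]=cv2.resize(t["color"][220:290,360:520],(640,280),interpolation=cv2.INTER_CUBIC)
im[280:600,:480]=cv2.resize(s["color"][250:390,320:530],(480,320),interpolation=cv2.INTER_CUBIC)
cv2.imwrite("pics/crop1.png",im[:,:,::-1])
E
```

```text
rimL [ 0.4787 -0.163   0.06  ]
rimR [ 0.4885 -0.3863  0.06  ]
corkL [0.4642 0.3955 0.12  ]
corkR [0.4521 0.1398 0.12  ]
carton [ 0.5926 -0.022   0.07  ]
cL [0.499 0.052 0.07 ]
cR [ 0.4954 -0.0917  0.07  ]
a [ 0.4937 -0.2017  0.084 ]
b [ 0.4975 -0.2776  0.084 ]
c [ 0.5048 -0.3616  0.084 ]
```

View pics/crop1.png

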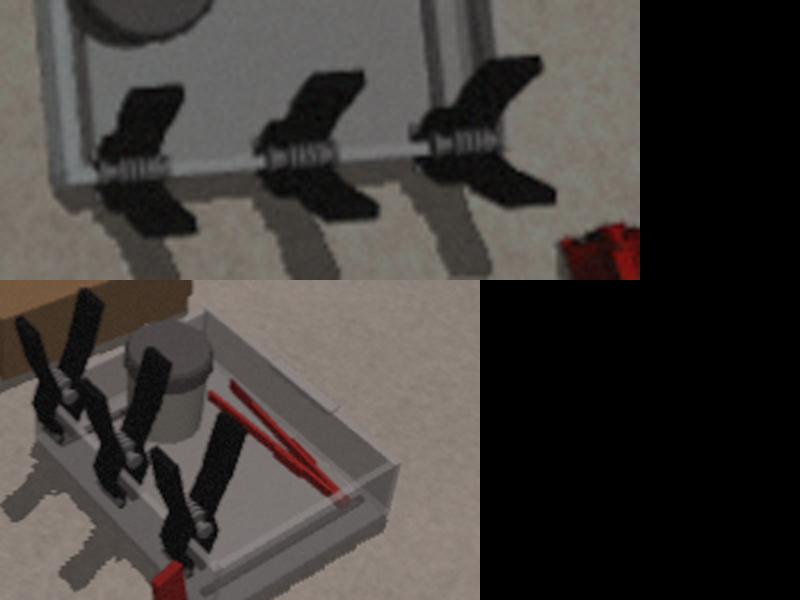

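The crop confirms three black clamps on the near rim. Their pivots are at top pixels (394,261.8), (434.5,259.2) and (476.8,255.5), and the red ones stand apart on the table. Next I'll compute positions and yaws, and mask the cork edge.

```bash
python3 - <<'E'
from h import *
np.set_printoptions(precision=4,suppress=True)
t=cam("top")
P=[onz(t,p,.088) for p in [(394,261.75),(434.5,259.2),(476.8,255.5)]]
print(*P); v=P[0]-P[2]; print("yaw of row +y axis deg from y:",np.degrees(np.arctan2(-v[0],v[1])), np.linalg.norm(P[0]-P[1]),np.linalg.norm(P[1]-P[2]))
# handle tip ends: outer-end centre pixels
f=lambda x,y:(360+x/4,220+y/4)
for u,l in [((165,88),(182,233)),((345,73),(362,216)),((527,58),(540,202))]:
    U,L=onz(t,f(*u),.158),onz(t,f(*l),.158); d=U-L; print("tips mid",(U+L)/2,np.linalg.norm(d),np.degrees(np.arctan2(d[1],d[0])))
R=cv2.Rodrigues(np.zeros(3))[0]
q=r.get_state(); print(q["tool_pos"])
im=np.zeros((560,800,3),np.uint8)
im=cv2.resize(t["color"][180:300,55:225],(800,565),interpolation=cv2.INTER_CUBIC)
cv2.imwrite("pics/tank.png",im[:,:,::-1])
E
```

```text
[ 0.4923 -0.1954  0.088 ] [ 0.4951 -0.2717  0.088 ] [ 0.5001 -0.352   0.088 ]
yaw of row +y axis deg from y: 2.856934474525039 0.07642316688241543 0.08043151595208345
tips mid [ 0.4914 -0.1999  0.158 ] 0.06343212968155193 4.45680412955662
tips mid [ 0.4964 -0.279   0.158 ] 0.06274892961049258 4.168909474268662
tips mid [ 0.5008 -0.3585  0.158 ] 0.06322925252405387 2.144741407394275
[0.286  0.5834 0.2308]
```

View pics/tank.png

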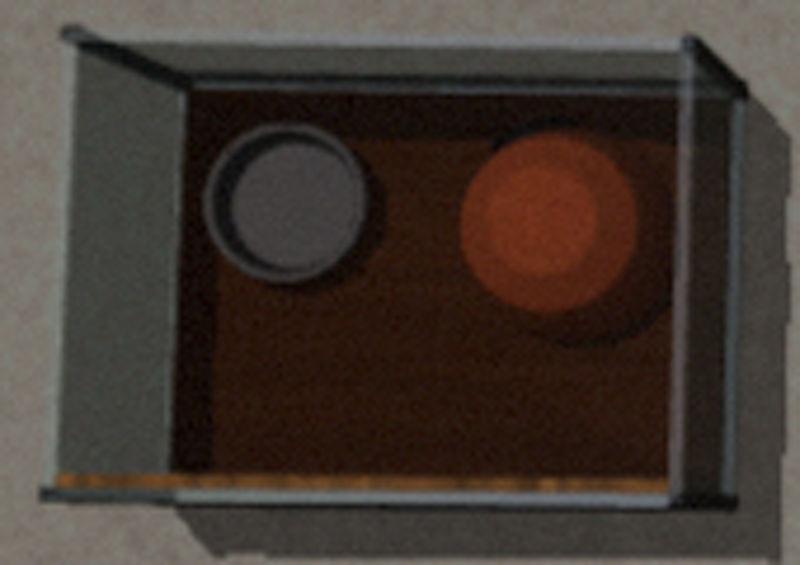

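Tank crop: the cork strip runs from crop (45,481) to (690,486), with the glass top just below it, so the middle of the joint runs from (45,490) to (690,493). In the full picture that is (64.6,284.1) to (201.6,284.8).

```bash
cat >> h.py <<'E'
from scipy.spatial.transform import Rotation as Ro
np.set_printoptions(precision=4,suppress=True)
def go(tgt,yaw):
    """wz (deg) to turn first so that tool y points at world yaw, levelled, then tool shift"""
    s=r.get_state(); A=Ro.from_quat(s["ee_rot"]); a=np.radians(yaw)
    y=np.array([np.cos(a),np.sin(a),0]); z=np.array([0,0,-1.]); B=Ro.from_matrix(np.c_[np.cross(y,z),y,z])
    print("turn",np.degrees((A.inv()*B).as_rotvec()),"shift after",B.inv().apply(np.array(tgt)-s["tool_pos"]))
E
python3 - <<'E'
from h import *
t=cam("top")
L,R=onz(t,(64.6,284.1),.12),onz(t,(201.6,284.8),.12); print(L,R,(L+R)/2)
go([.492,-.20,.25],3)
E
```

```text
[0.4658 0.3979 0.12  ] [0.4583 0.1564 0.12  ] [0.462  0.2772 0.12  ]
turn [-0.038   0.0141 60.8844] shift after [-0.7932  0.1647 -0.0191]
```

```bash
python3 -m inch '[{"z":-0.02,"wz":10.2},{"wz":10.2},{"wz":10.2},{"wz":10.2},{"wz":10.1}]'; python3 -m inch '[{"wz":10},{"x":-0.03,"y":0.006},{"x":-0.06,"y":0.0125},{"x":-0.06,"y":0.0125},{"x":-0.06,"y":0.0125}]';python3 -m inch '[{"x":-0.06,"y":0.0125},{"x":-0.06,"y":0.0125},{"x":-0.06,"y":0.0125},{"x":-0.06,"y":0.0125},{"x":-0.06,"y":0.0125}]';python3 -m inch '[{"x":-0.06,"y":0.0125},{"x":-0.06,"y":0.0125},{"x":-0.06,"y":0.0125},{"x":-0.06,"y":0.0125},{"x":-0.043,"y":0.008}]'; python3 - <<'E'
from h import *
go([.492,-.20,.25],3)
w=cam("wrist"); cv2.imwrite("pics/w1.png",w["color"][:,:,::-1]); print(r.get_state()["t"])
print(proj(w,[[.4923,-.1954,.088],[.4951,-.2717,.088],[.5001,-.352,.088]]))
E
```

```text
turn [-0.038   0.0141 60.8844] shift after [-0.7932  0.1647 -0.0191]
0.35
[[ -64.6845  550.4573]
 [ -86.1521  555.7307]
 [-104.1568  560.3328]]$[0]: bad value
$[0]: bad value
$[0]: bad value
$[0]: bad value
```

View pics/w1.png

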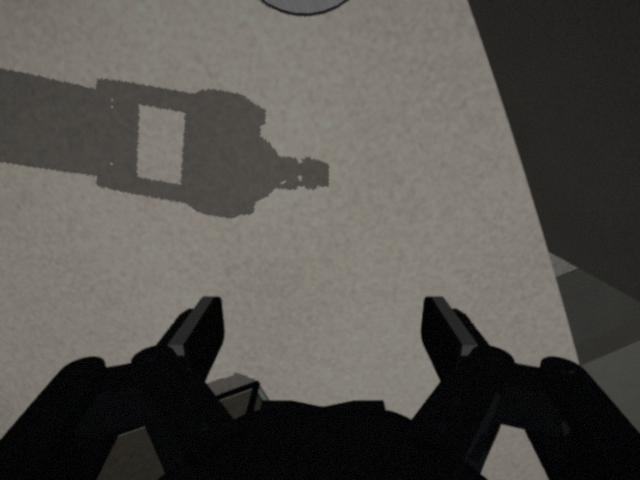

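The moves were refused, probably because every row needs all its keys, so the wrist view only shows bare table. That makes 5 pictures viewed.

```bash
python3 -m inch '[{"x":0,"y":0,"z":-0.02,"wx":0,"wy":0,"wz":10.2,"gripper":1}]'; python3 -m inch --help 2>&1 | head -20
```

```text
t: 0.48
tool_pos: [0.2855, 0.5827, 0.2493]
ee_rot: [0.314, 0.949, -0.002, -0.001]
wrist_force: [0.6, 0.3, -0.3]
grip_width: 0.0857
invalid input: not JSON, or not a number
```

```bash
python3 -m inch '[{"wz":10.2,"gripper":1}]'||true;  python3 -m inch '[{"x":0,"y":0,"z":0,"wx":0,"wy":0,"wz":10.2}]'
```

```text
$[0]: bad value
$[0]: bad value
```

```bash

python3 -m inch '[{"x":0,"y":0,"z":0,"wx":0,"wy":0,"wz":10.2,"gripper":1},{"x":0,"y":0,"z":0,"wx":0,"wy":0,"wz":10.2,"gripper":1},{"x":0,"y":0,"z":0,"wx":0,"wy":0,"wz":10.2,"gripper":1},{"x":0,"y":0,"z":0,"wx":0,"wy":0,"wz":10.1,"gripper":1},{"x":0,"y":0,"z":0,"wx":0,"wy":0,"wz":10,"gripper":1}]' | head -1
python3 -m inch '[{"x":-0.03,"y":0.006,"z":0,"wx":0,"wy":0,"wz":0,"gripper":1},{"x":-0.06,"y":0.0125,"z":0,"wx":0,"wy":0,"wz":0,"gripper":1},{"x":-0.06,"y":0.0125,"z":0,"wx":0,"wy":0,"wz":0,"gripper":1},{"x":-0.06,"y":0.0125,"z":0,"wx":0,"wy":0,"wz":0,"gripper":1},{"x":-0.06,"y":0.0125,"z":0,"wx":0,"wy":0,"wz":0,"gripper":1}]' | head -2
python3 -m inch '[{"x":-0.06,"y":0.0125,"z":0,"wx":0,"wy":0,"wz":0,"gripper":1},{"x":-0.06,"y":0.0125,"z":0,"wx":0,"wy":0,"wz":0,"gripper":1},{"x":-0.06,"y":0.0125,"z":0,"wx":0,"wy":0,"wz":0,"gripper":1},{"x":-0.06,"y":0.0125,"z":0,"wx":0,"wy":0,"wz":0,"gripper":1},{"x":-0.06,"y":0.0125,"z":0,"wx":0,"wy":0,"wz":0,"gripper":1}]'| head -2
python3 -m inch '[{"x":-0.06,"y":0.0125,"z":0,"wx":0,"wy":0,"wz":0,"gripper":1},{"x":-0.06,"y":0.0125,"z":0,"wx":0,"wy":0,"wz":0,"gripper":1},{"x":-0.06,"y":0.0125,"z":0,"wx":0,"wy":0,"wz":0,"gripper":1},{"x":-0.043,"y":0.009,"z":0,"wx":0,"wy":0,"wz":0,"gripper":1},{"x":0,"y":0,"z":0,"wx":0,"wy":0,"wz":0,"gripper":1}]'| head -5
python3 - <<'E'
from h import *
go([.492,-.20,.25],3)
w=cam("wrist"); cv2.imwrite("pics/w2.png",w["color"][:,:,::-1]); print(r.get_state()["t"])
print(proj(w,[[.4923,-.1954,.088],[.4951,-.2717,.088],[.5001,-.352,.088]]))
E
```

```text
t: 1.1
t: 1.72
tool_pos: [0.3563, 0.3152, 0.2515]
t: 2.35
tool_pos: [0.4344, 0.0186, 0.2517]
t: 2.98
tool_pos: [0.4923, -0.2023, 0.2511]
ee_rot: [0.69, 0.724, -0.0, -0.0]
wrist_force: [-0.6, 0.9, 0.2]
grip_width: 0.0851
turn [-0.0186 -0.0015 -0.2349] shift after [ 0.0023 -0.0002  0.0011]
3.025
[[323.3499 208.3717]
 [322.3929 284.6475]
 [323.4618 354.0533]]
```

View pics/w2.png

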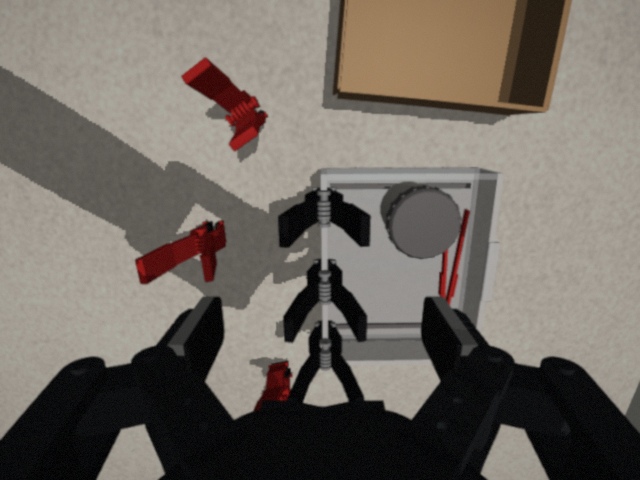

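Wrist view: the clamp pivots are at (324,207), (325,286) and (325,349), and the rim is vertical at u≈325, so the yaw is already aligned. Next I'll refine the pivot positions and descend on the first clamp.

```bash
python3 - <<'E'
from h import *
w=cam("wrist")
for p in [(324,207),(325,286),(325,349)]: print(onz(w,p,.089))
print(onz(w,(325,230),.06),onz(w,(325,310),.06))
go([.4925,-.196,.12],3.2)
E
```

```text
[ 0.4925 -0.1921  0.089 ]
[ 0.4975 -0.2707  0.089 ]
[ 0.5013 -0.343   0.089 ]
[ 0.4951 -0.222   0.06  ] [ 0.4999 -0.3132  0.06  ]
turn [-0.0266 -0.0433 -0.247 ] shift after [0.0035 0.0007 0.131 ]
```

```bash

python3 -m inch '[{"x":0.006,"y":0.001,"z":0.04,"wx":0,"wy":0,"wz":0,"gripper":1},{"x":0,"y":0,"z":0.05,"wx":0,"wy":0,"wz":0,"gripper":1},{"x":0,"y":0,"z":0.041,"wx":0,"wy":0,"wz":0,"gripper":1},{"x":0,"y":0,"z":0,"wx":0,"wy":0,"wz":0,"gripper":0.5},{"x":0,"y":0,"z":0,"wx":0,"wy":0,"wz":0,"gripper":0.5}]'
for i in 1; do python3 -m inch '[{"x":0,"y":0,"z":0,"wx":0,"wy":0,"wz":0,"gripper":0.25}]'; python3 -m inch '[{"x":0,"y":0,"z":0,"wx":0,"wy":0,"wz":0,"gripper":0.25}]';python3 -m inch '[{"x":0,"y":0,"z":0,"wx":0,"wy":0,"wz":0,"gripper":0.25}]'; done; python3 -c "
from h import *
print(r.get_state())"
```

```text
t: 3.7
tool_pos: [0.4929, -0.1931, 0.1216]
ee_rot: [0.688, 0.726, -0.0, 0.0]
wrist_force: [-2.7, -0.1, -1.4]
grip_width: 0.0642
t: 3.82
tool_pos: [0.4942, -0.1941, 0.1226]
ee_rot: [0.688, 0.725, 0.0, 0.002]
wrist_force: [-0.2, 1.7, -1.0]
grip_width: 0.0537
t: 3.95
tool_pos: [0.494, -0.1942, 0.1221]
ee_rot: [0.688, 0.725, 0.0, 0.002]
wrist_force: [0.3, 0.1, -0.8]
grip_width: 0.0535
t: 4.08
tool_pos: [0.4934, -0.194, 0.1212]
ee_rot: [0.688, 0.725, 0.0, 0.001]
wrist_force: [0.1, -1.0, -1.1]
grip_width: 0.0534
{'t': 4.075, 'qpos': array([-0.5887,  0.0955,  1.9439,  0.0001,  1.1003, -0.6407]), 'joint_vel': array([-0.0014,  0.007 ,  0.0068, -0.0002,  0.0006, -0.0002]), 'joint_torque': array([  0.0354, -33.5955, -29.4645,   0.0003,  -0.0095,   0.0002]), 'tool_pos': array([ 0.4934, -0.194 ,  0.1212]), 'ee_rot': array([0.6885, 0.7253, 0.0002, 0.0009]), 'wrist_force': array([ 0.1469, -1.0211, -1.0648]), 'moment': array([ 0.004 ,  0.0174, -0.0321]), 'grip_width': 0.05339196592197574}
```

```bash

python3 -m inch '[{"x":0,"y":0,"z":0,"wx":0,"wy":0,"wz":0,"gripper":0.1},{"x":0,"y":0,"z":0,"wx":0,"wy":0,"wz":0,"gripper":0.1},{"x":0,"y":0,"z":0,"wx":0,"wy":0,"wz":0,"gripper":0.1}]'
python3 -m inch '[{"x":0,"y":0,"z":0,"wx":0,"wy":0,"wz":0,"gripper":-0.1},{"x":0,"y":0,"z":0,"wx":0,"wy":0,"wz":0,"gripper":-0.1},{"x":0,"y":0,"z":0,"wx":0,"wy":0,"wz":0,"gripper":-0.1}]'; python3 -c "
from h import *
print(r.get_state()['grip_width'])
w=cam('wrist'); s=cam('side'); im=np.zeros((480,800,3),np.uint8); im[:,:480]=cv2.resize(w['color'][160:480,160:480],(480,480)); im[:,480:]=cv2.resize(s['color'][200:420,300:447],(320,480)); cv2.imwrite('pics/sq1.png',im[:,:,::-1])"
```

```text
t: 4.45
tool_pos: [0.4928, -0.1936, 0.1202]
ee_rot: [0.688, 0.725, -0.0, -0.0]
wrist_force: [-0.5, 0.3, -0.9]
grip_width: 0.0472
t: 4.82
tool_pos: [0.4929, -0.1936, 0.1203]
ee_rot: [0.688, 0.725, -0.0, -0.0]
wrist_force: [-0.1, 0.4, -1.0]
grip_width: 0.0387
0.038737626470996225
```

View pics/sq1.png

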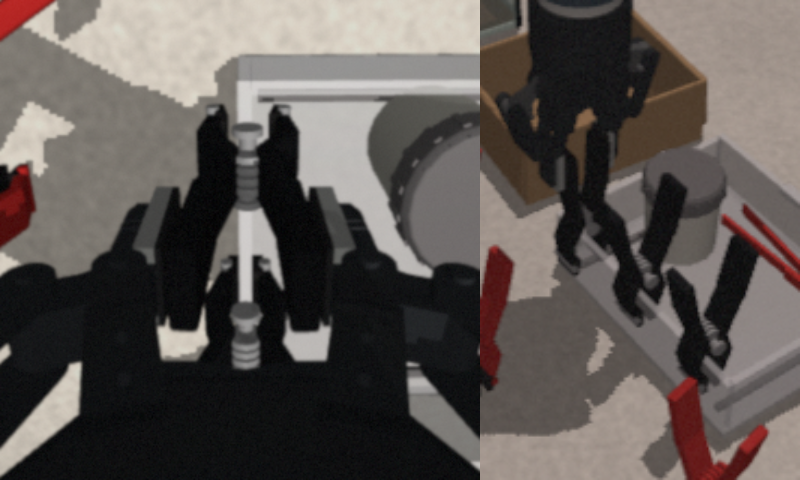

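The close view shows clamp a squeezed to 38.7 mm with its jaws opening symmetrically about the rim, so the geometry is good. The fingers are position controlled, so I'll compare the closing curve and the steady-state offset across all three clamps.

```bash
cat > w.py <<'E'
from rig import r
s=r.get_state(); print(round(s["t"],3),"w %.3f mm"%(1e3*s["grip_width"]),"F",s["wrist_force"].round(1), s["tool_pos"].round(4),"q1t",s["joint_torque"].round(2))
E
python3 -m inch '[{"x":0,"y":0,"z":0,"wx":0,"wy":0,"wz":0,"gripper":0.5},{"x":0,"y":0,"z":0,"wx":0,"wy":0,"wz":0,"gripper":0.5},{"x":0,"y":0,"z":0,"wx":0,"wy":0,"wz":0,"gripper":0.5},{"x":0,"y":0,"z":0,"wx":0,"wy":0,"wz":0,"gripper":0.5}]' >/dev/null; python3 w.py
python3 -m inch '[{"x":0,"y":0,"z":0,"wx":0,"wy":0,"wz":0,"gripper":-0.2}]' >/dev/null; python3 w.py
python3 -m inch '[{"x":0,"y":0,"z":0,"wx":0,"wy":0,"wz":0,"gripper":-0.2}]' >/dev/null; python3 w.py
python3 -m inch '[{"x":0,"y":0,"z":0,"wx":0,"wy":0,"wz":0,"gripper":-0.2}]' >/dev/null; python3 w.py
python3 -m inch '[{"x":0,"y":0,"z":0,"wx":0,"wy":0,"wz":0,"gripper":-0.2}]' >/dev/null; python3 w.py
python3 -m inch '[{"x":0,"y":0,"z":0,"wx":0,"wy":0,"wz":0,"gripper":1}]' >/dev/null; python3 w.py
python3 -m inch '[{"x":0,"y":0,"z":0,"wx":0,"wy":0,"wz":0,"gripper":1},{"x":0,"y":0,"z":0,"wx":0,"wy":0,"wz":0,"gripper":1},{"x":0,"y":0,"z":-0.02,"wx":0,"wy":0,"wz":0,"gripper":1},{"x":0,"y":0,"z":-0.03,"wx":0,"wy":0,"wz":0,"gripper":1}]' >/dev/null; python3 w.py
python3 -m inch '[{"x":-0.038,"y":0,"z":0,"wx":0,"wy":0,"wz":0,"gripper":1},{"x":-0.038,"y":0,"z":0,"wx":0,"wy":0,"wz":0,"gripper":1},{"x":0,"y":0,"z":0.025,"wx":0,"wy":0,"wz":0,"gripper":1},{"x":0,"y":0,"z":0.025,"wx":0,"wy":0,"wz":0,"gripper":0.5},{"x":0,"y":0,"z":0,"wx":0,"wy":0,"wz":0,"gripper":0.5}]'; python3 w.py
python3 -c "
from h import *
go([.4967,-.271,.12],3.2)"
```

```text
5.425 w 64.065 mm F [-1.3  0.7 -1. ] [ 0.4927 -0.1936  0.1201] q1t [ 2.400e-01 -3.372e+01 -2.995e+01  1.900e-01 -2.900e-01  1.000e-02]
5.55 w 47.181 mm F [-0.2  0.3 -1.3] [ 0.4931 -0.1937  0.1204] q1t [-1.000e-02 -3.340e+01 -2.922e+01 -1.000e-02  1.000e-02 -0.000e+00]
5.675 w 34.526 mm F [ 0.4  0.2 -0.2] [ 0.4931 -0.1937  0.1204] q1t [-0.000e+00 -3.346e+01 -2.933e+01 -0.000e+00 -1.000e-02  0.000e+00]
5.8 w 34.596 mm F [-0.1  0.6 -0.8] [ 0.493  -0.1937  0.1204] q1t [ -0.   -33.46 -29.33  -0.    -0.    -0.  ]
5.925 w 34.743 mm F [ 0.7 -0.3 -1.5] [ 0.4929 -0.1936  0.1203] q1t [  0.   -33.46 -29.34  -0.    -0.     0.  ]
6.05 w 51.552 mm F [ 0.1 -0.2 -1.4] [ 0.4929 -0.1936  0.1203] q1t [ 1.000e-02 -3.348e+01 -2.935e+01 -0.000e+00 -0.000e+00 -0.000e+00]
6.55 w 85.429 mm F [-0.3 -0.5 -0.3] [ 0.4923 -0.1933  0.1701] q1t [  0.08 -29.59 -29.37  -0.    -0.36  -0.  ]
t: 7.18
tool_pos: [0.4956, -0.2686, 0.1182]
ee_rot: [0.689, 0.725, -0.0, -0.002]
wrist_force: [-0.3, 0.9, -0.4]
grip_width: 0.0639
7.175 w 63.944 mm F [-0.3  0.9 -0.4] [ 0.4956 -0.2686  0.1182] q1t [-2.500e-01 -3.648e+01 -2.934e+01 -1.000e-02 -1.200e-01 -0.000e+00]
turn [-0.1889 -0.1798 -0.2296] shift after [-0.0024  0.001  -0.0018]
```

```bash

python3 -m inch '[{"x":-0.002,"y":0.001,"z":0,"wx":0,"wy":0,"wz":0,"gripper":0.5},{"x":0,"y":0,"z":0,"wx":0,"wy":0,"wz":0,"gripper":0.5}]' >/dev/null; python3 w.py
python3 -m inch '[{"x":0,"y":0,"z":0,"wx":0,"wy":0,"wz":0,"gripper":-0.2}]' >/dev/null; python3 w.py
python3 -m inch '[{"x":0,"y":0,"z":0,"wx":0,"wy":0,"wz":0,"gripper":-0.2}]' >/dev/null; python3 w.py
python3 -m inch '[{"x":0,"y":0,"z":0,"wx":0,"wy":0,"wz":0,"gripper":-0.2}]' >/dev/null; python3 w.py
python3 -m inch '[{"x":0,"y":0,"z":0,"wx":0,"wy":0,"wz":0,"gripper":-0.2}]' >/dev/null; python3 w.py
python3 -m inch '[{"x":0,"y":0,"z":0,"wx":0,"wy":0,"wz":0,"gripper":1}]' >/dev/null; python3 w.py
python3 -m inch '[{"x":0,"y":0,"z":0,"wx":0,"wy":0,"wz":0,"gripper":1},{"x":0,"y":0,"z":0,"wx":0,"wy":0,"wz":0,"gripper":1},{"x":0,"y":0,"z":-0.02,"wx":0,"wy":0,"wz":0,"gripper":1},{"x":0,"y":0,"z":-0.03,"wx":0,"wy":0,"wz":0,"gripper":1}]' >/dev/null; python3 w.py
python3 -m inch '[{"x":-0.038,"y":0,"z":0,"wx":0,"wy":0,"wz":0,"gripper":1},{"x":-0.038,"y":0,"z":0,"wx":0,"wy":0,"wz":0,"gripper":1},{"x":0,"y":0,"z":0.025,"wx":0,"wy":0,"wz":0,"gripper":1},{"x":0,"y":0,"z":0.025,"wx":0,"wy":0,"wz":0,"gripper":0.5},{"x":0,"y":0,"z":0,"wx":0,"wy":0,"wz":0,"gripper":0.5}]' >/dev/null; echo c
python3 -m inch '[{"x":0,"y":0,"z":0,"wx":0,"wy":0,"wz":0,"gripper":0.5},{"x":0,"y":0,"z":0,"wx":0,"wy":0,"wz":0,"gripper":0.5}]' >/dev/null; python3 w.py
python3 -m inch '[{"x":0,"y":0,"z":0,"wx":0,"wy":0,"wz":0,"gripper":-0.2}]' >/dev/null; python3 w.py
python3 -m inch '[{"x":0,"y":0,"z":0,"wx":0,"wy":0,"wz":0,"gripper":-0.2}]' >/dev/null; python3 w.py
python3 -m inch '[{"x":0,"y":0,"z":0,"wx":0,"wy":0,"wz":0,"gripper":-0.2}]' >/dev/null; python3 w.py
python3 -m inch '[{"x":0,"y":0,"z":0,"wx":0,"wy":0,"wz":0,"gripper":-0.2}]' >/dev/null; python3 w.py
python3 -m inch '[{"x":0,"y":0,"z":0,"wx":0,"wy":0,"wz":0,"gripper":1}]' >/dev/null; python3 w.py
```

```text
7.425 w 63.886 mm F [-0.2 -0.6 -1.1] [ 0.4986 -0.272   0.1216] q1t [  0.06 -37.1  -29.74   0.07  -0.13  -0.  ]
7.55 w 47.104 mm F [-0.3  0.2 -0.7] [ 0.4985 -0.2718  0.1213] q1t [-5.000e-02 -3.723e+01 -2.961e+01 -2.000e-02 -1.000e-02 -0.000e+00]
7.675 w 34.357 mm F [ 0.3 -0.8 -1.6] [ 0.4982 -0.2716  0.1208] q1t [-2.000e-02 -3.737e+01 -2.968e+01 -1.000e-02 -1.000e-02 -0.000e+00]
7.8 w 34.362 mm F [-0.2  0.1 -1.1] [ 0.498  -0.2715  0.1205] q1t [ -0.   -37.36 -29.63  -0.    -0.     0.  ]
7.925 w 34.578 mm F [ 0.1  0.1 -1. ] [ 0.4979 -0.2715  0.1203] q1t [ 1.000e-02 -3.734e+01 -2.960e+01 -0.000e+00 -0.000e+00  0.000e+00]
8.05 w 51.232 mm F [-0.2 -0.4 -1.5] [ 0.4979 -0.2715  0.1202] q1t [ 1.000e-02 -3.733e+01 -2.959e+01 -0.000e+00  0.000e+00  0.000e+00]
8.55 w 85.211 mm F [ 1.3 -0.4 -0. ] [ 0.4977 -0.2713  0.1714] q1t [  0.07 -33.19 -29.33  -0.    -0.34   0.  ]
c
9.425 w 64.092 mm F [-2.   0.2  1.2] [ 0.502  -0.3477  0.1217] q1t [ 7.000e-01 -4.105e+01 -3.032e+01  4.200e-01 -5.000e-01 -1.000e-02]
9.55 w 47.642 mm F [ 0.5  0.2 -0.8] [ 0.5026 -0.3478  0.1215] q1t [-8.000e-02 -4.139e+01 -2.977e+01 -3.000e-02  2.000e-02  0.000e+00]
9.675 w 34.891 mm F [ 0.4  0.8 -0.7] [ 0.5023 -0.3476  0.121 ] q1t [-2.000e-02 -4.158e+01 -2.994e+01 -0.000e+00 -1.000e-02 -0.000e+00]
9.8 w 34.265 mm F [ 0.4  0.2 -0.9] [ 0.5021 -0.3474  0.1206] q1t [ 0.000e+00 -4.157e+01 -2.992e+01 -0.000e+00 -1.000e-02 -0.000e+00]
9.925 w 34.311 mm F [ 0.3  0.2 -0.1] [ 0.502  -0.3474  0.1204] q1t [ 1.000e-02 -4.153e+01 -2.989e+01 -0.000e+00 -1.000e-02 -0.000e+00]
10.05 w 51.332 mm F [-1.  -0.5 -0.6] [ 0.5019 -0.3474  0.1203] q1t [ 1.000e-02 -4.152e+01 -2.988e+01 -0.000e+00 -0.000e+00  0.000e+00]
```

Single width readings are too noisy (about 0.2 mm) to tell the clamps apart. I'll average over short waits and add a gentle sideways lean on one handle, read from the wrist force.

```bash
cat > feel.py <<'E'
import sys; from h import *
W=[];F=[];M=[];P=[]
for i in range(10):
    r.snapshot("wrist"); s=r.get_state(); W.append(s["grip_width"]*1e3);F.append(s["wrist_force"]);M.append(s["moment"]);P.append(s["tool_pos"])
print(sys.argv[1],"t %.2f"%s["t"],"w %.3f sd %.3f"%(np.mean(W),np.std(W)),"F",np.mean(F,0),"sd",np.std(F,0)[0].round(2),"M",np.mean(M,0),"P",np.mean(P,0))
E
python3 -m inch '[{"x":0,"y":0,"z":0,"wx":0,"wy":0,"wz":0,"gripper":0.5},{"x":0,"y":0,"z":0,"wx":0,"wy":0,"wz":0,"gripper":0.5},{"x":0,"y":0,"z":0,"wx":0,"wy":0,"wz":0,"gripper":0.5}]' >/dev/null; python3 feel.py c_free
python3 -m inch '[{"x":0,"y":0,"z":0,"wx":0,"wy":0,"wz":0,"gripper":-0.2},{"x":0,"y":0,"z":0,"wx":0,"wy":0,"wz":0,"gripper":-0.2},{"x":0,"y":0,"z":0,"wx":0,"wy":0,"wz":0,"gripper":-0.2}]' >/dev/null; python3 feel.py c_sq
python3 -m inch '[{"x":0,"y":0,"z":0,"wx":0,"wy":0,"wz":0,"gripper":0.5},{"x":0,"y":0,"z":0,"wx":0,"wy":0,"wz":0,"gripper":0.5},{"x":0,"y":0.004,"z":0,"wx":0,"wy":0,"wz":0,"gripper":0.5},{"x":0,"y":0.003,"z":0,"wx":0,"wy":0,"wz":0,"gripper":0.5},{"x":0,"y":0,"z":0,"wx":0,"wy":0,"wz":0,"gripper":0.5}]' >/dev/null; python3 feel.py c_push
```

```text
c_free t 10.93 w 63.990 sd 0.192 F [-0.8579 -0.034  -1.2759] sd 0.5 M [-0.0011  0.1914 -0.0053] P [ 0.5018 -0.3473  0.1202]
c_sq t 11.80 w 34.387 sd 0.264 F [ 0.0385 -0.1976 -0.5694] sd 0.48 M [ 0.0022  0.0017 -0.0074] P [ 0.5019 -0.3474  0.1203]
c_push t 12.93 w 64.170 sd 0.148 F [-2.0563 -0.0796  0.8283] sd 0.47 M [-0.0217  0.5271 -0.0044] P [ 0.5089 -0.347   0.1204]
```

```bash

python3 -m inch '[{"x":0,"y":0.004,"z":0,"wx":0,"wy":0,"wz":0,"gripper":0.5},{"x":0,"y":0,"z":0,"wx":0,"wy":0,"wz":0,"gripper":0.5}]' >/dev/null; python3 feel.py c_push11
python3 -m inch '[{"x":0,"y":-0.011,"z":0,"wx":0,"wy":0,"wz":0,"gripper":0.7},{"x":0,"y":0,"z":0,"wx":0,"wy":0,"wz":0,"gripper":1},{"x":0,"y":0,"z":-0.02,"wx":0,"wy":0,"wz":0,"gripper":1},{"x":0,"y":0,"z":-0.03,"wx":0,"wy":0,"wz":0,"gripper":1},{"x":0.038,"y":-0.001,"z":0,"wx":0,"wy":0,"wz":0,"gripper":1}]' >/dev/null
python3 -m inch '[{"x":0.038,"y":0,"z":0,"wx":0,"wy":0,"wz":0,"gripper":1},{"x":0,"y":0,"z":0.025,"wx":0,"wy":0,"wz":0,"gripper":1},{"x":0,"y":0,"z":0.025,"wx":0,"wy":0,"wz":0,"gripper":0.5},{"x":0,"y":0,"z":0,"wx":0,"wy":0,"wz":0,"gripper":0.5},{"x":0,"y":0,"z":0,"wx":0,"wy":0,"wz":0,"gripper":0.5}]' >/dev/null;  python3 feel.py b_free
python3 -m inch '[{"x":0,"y":0.004,"z":0,"wx":0,"wy":0,"wz":0,"gripper":0.5},{"x":0,"y":0.003,"z":0,"wx":0,"wy":0,"wz":0,"gripper":0.5},{"x":0,"y":0,"z":0,"wx":0,"wy":0,"wz":0,"gripper":0.5}]' >/dev/null; python3 feel.py b_push7
python3 -m inch '[{"x":0,"y":0.004,"z":0,"wx":0,"wy":0,"wz":0,"gripper":0.5},{"x":0,"y":0,"z":0,"wx":0,"wy":0,"wz":0,"gripper":0.5}]' >/dev/null; python3 feel.py b_push11
python3 -m inch '[{"x":0,"y":-0.011,"z":0,"wx":0,"wy":0,"wz":0,"gripper":0.7},{"x":0,"y":0,"z":0,"wx":0,"wy":0,"wz":0,"gripper":1},{"x":0,"y":0,"z":-0.02,"wx":0,"wy":0,"wz":0,"gripper":1},{"x":0,"y":0,"z":-0.03,"wx":0,"wy":0,"wz":0,"gripper":1},{"x":0.038,"y":-0.001,"z":0,"wx":0,"wy":0,"wz":0,"gripper":1}]' >/dev/null
python3 -m inch '[{"x":0.038,"y":0,"z":0,"wx":0,"wy":0,"wz":0,"gripper":1},{"x":0,"y":0,"z":0.025,"wx":0,"wy":0,"wz":0,"gripper":1},{"x":0,"y":0,"z":0.025,"wx":0,"wy":0,"wz":0,"gripper":0.5},{"x":0,"y":0,"z":0,"wx":0,"wy":0,"wz":0,"gripper":0.5},{"x":0,"y":0,"z":0,"wx":0,"wy":0,"wz":0,"gripper":0.5}]' >/dev/null;  python3 feel.py a_free
python3 -m inch '[{"x":0,"y":0.004,"z":0,"wx":0,"wy":0,"wz":0,"gripper":0.5},{"x":0,"y":0.003,"z":0,"wx":0,"wy":0,"wz":0,"gripper":0.5},{"x":0,"y":0,"z":0,"wx":0,"wy":0,"wz":0,"gripper":0.5}]' >/dev/null; python3 feel.py a_push7
python3 -m inch '[{"x":0,"y":0.004,"z":0,"wx":0,"wy":0,"wz":0,"gripper":0.5},{"x":0,"y":0,"z":0,"wx":0,"wy":0,"wz":0,"gripper":0.5}]' >/dev/null; python3 feel.py a_push11
python3 -m inch '[{"x":0,"y":-0.011,"z":0,"wx":0,"wy":0,"wz":0,"gripper":0.7},{"x":0,"y":0,"z":0,"wx":0,"wy":0,"wz":0,"gripper":1}]' >/dev/null; python3 w.py
```

```text
c_push11 t 13.68 w 64.122 sd 0.218 F [-1.5166 -0.0416  2.8697] sd 0.62 M [0.0008 0.1938 0.0192] P [ 0.5132 -0.3469  0.1206]
b_free t 15.43 w 64.067 sd 0.201 F [-0.025  -0.0821 -0.691 ] sd 0.35 M [0.009  0.0569 0.0132] P [ 0.4973 -0.2719  0.1212]
b_push7 t 16.30 w 64.059 sd 0.197 F [ 0.4045 -0.076  -1.2719] sd 0.54 M [ 0.0031 -0.0582 -0.0156] P [ 0.504  -0.2712  0.1203]
b_push11 t 17.05 w 64.072 sd 0.149 F [-0.5687  0.1467  0.6257] sd 0.62 M [-0.005   0.077   0.0005] P [ 0.508  -0.271   0.1204]
a_free t 18.80 w 64.153 sd 0.188 F [-0.992  -0.0445 -0.6439] sd 0.32 M [-0.0118  0.2973  0.0266] P [ 0.4922 -0.196   0.1211]
a_push7 t 19.68 w 64.285 sd 0.215 F [-1.8754 -0.2805 -0.6686] sd 0.35 M [-0.0171  0.4587  0.0079] P [ 0.499  -0.1953  0.1202]
a_push11 t 20.43 w 64.026 sd 0.201 F [-1.392   0.0914  2.3305] sd 0.41 M [0.0166 0.2073 0.0063] P [ 0.5034 -0.1953  0.1207]
20.675 w 85.256 mm F [0.2 0.4 0.4] [ 0.491  -0.1954  0.1198] q1t [-8.000e-02 -3.309e+01 -2.875e+01 -2.000e-02  3.000e-02 -3.000e-02]
```

Clamps a and c resist a lean with about 2 N, while b resists with only about 0.5 N. b therefore looks tired, unless it had shifted away from the finger. I'll look at where the clamps sit now.

```bash

python3 -m inch '[{"x":0,"y":0,"z":-0.04,"wx":0,"wy":0,"wz":0,"gripper":1},{"x":0,"y":0,"z":-0.06,"wx":0,"wy":0,"wz":0,"gripper":1},{"x":0.04,"y":0,"z":-0.03,"wx":0,"wy":0,"wz":0,"gripper":1},{"x":0,"y":0,"z":0,"wx":0,"wy":0,"wz":0,"gripper":1}]' >/dev/null; python3 w.py; python3 -c "
from h import *
w=cam('wrist'); im=cv2.resize(w['color'][170:420,230:430],(640,800)); s=cam('side'); im2=cv2.resize(s['color'][250:390,320:480],(0,0),fx=2.5,fy=2.5,interpolation=cv2.INTER_CUBIC)
o=np.zeros((600,800,3),np.uint8); o[:,:400]=cv2.resize(w['color'][150:450,225:425],(400,600),interpolation=cv2.INTER_CUBIC); o[:350,400:]=im2; cv2.imwrite('pics/w3.png',o[:,:,::-1])
for d in 'acb': pass
print(proj(w,[[.493,-.194,.088],[.497,-.271,.088],[.501,-.346,.088]])-[225,150])"
```

```text
21.175 w 85.755 mm F [-0.2  0.  -1.1] [ 0.4912 -0.155   0.2535] q1t [  0.94 -30.34 -33.66   0.12   0.17   0.11]
[[ 96.6197 104.0391]
 [ 96.498  174.2559]
 [ 96.4916 233.4642]]
```

View pics/w3.png

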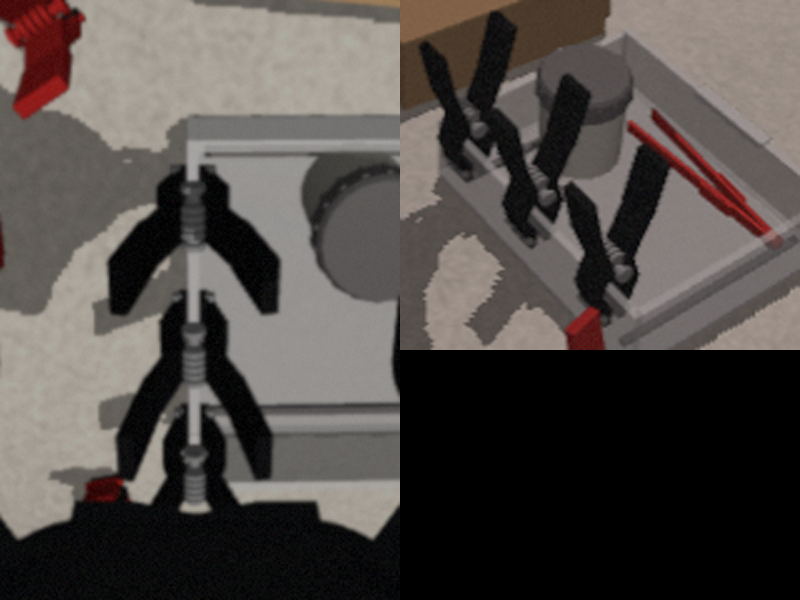

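All three clamps sit upright and centred on the rim, with pivots at crop u≈194, so b had not shifted. I'll confirm with a lean the other way on b, then on a.

```bash

python3 -m inch '[{"x":-0.058,"y":0.002,"z":0,"wx":0,"wy":0,"wz":0,"gripper":1},{"x":-0.058,"y":0.001,"z":0,"wx":0,"wy":0,"wz":0,"gripper":1},{"x":0,"y":0,"z":0.05,"wx":0,"wy":0,"wz":0,"gripper":1},{"x":0,"y":0,"z":0.05,"wx":0,"wy":0,"wz":0,"gripper":1},{"x":0,"y":0,"z":0.03,"wx":0,"wy":0,"wz":0,"gripper":0.5}]' >/dev/null
python3 -m inch '[{"x":0,"y":0,"z":0,"wx":0,"wy":0,"wz":0,"gripper":0.5},{"x":0,"y":-0.004,"z":0,"wx":0,"wy":0,"wz":0,"gripper":0.5},{"x":0,"y":-0.003,"z":0,"wx":0,"wy":0,"wz":0,"gripper":0.5},{"x":0,"y":0,"z":0,"wx":0,"wy":0,"wz":0,"gripper":0.5}]' >/dev/null; python3 feel.py b_-7
python3 -m inch '[{"x":0,"y":-0.003,"z":0,"wx":0,"wy":0,"wz":0,"gripper":0.5},{"x":0,"y":0,"z":0,"wx":0,"wy":0,"wz":0,"gripper":0.5}]' >/dev/null; python3 feel.py b_-10
python3 -m inch '[{"x":0,"y":0.01,"z":0,"wx":0,"wy":0,"wz":0,"gripper":0.7},{"x":0,"y":0,"z":0,"wx":0,"wy":0,"wz":0,"gripper":1},{"x":0,"y":0,"z":-0.05,"wx":0,"wy":0,"wz":0,"gripper":1},{"x":0.038,"y":-0.001,"z":0,"wx":0,"wy":0,"wz":0,"gripper":1},{"x":0.038,"y":0,"z":0,"wx":0,"wy":0,"wz":0,"gripper":1}]' >/dev/null
python3 -m inch '[{"x":0,"y":0,"z":0.025,"wx":0,"wy":0,"wz":0,"gripper":1},{"x":0,"y":0,"z":0.025,"wx":0,"wy":0,"wz":0,"gripper":0.5},{"x":0,"y":0,"z":0,"wx":0,"wy":0,"wz":0,"gripper":0.5},{"x":0,"y":-0.004,"z":0,"wx":0,"wy":0,"wz":0,"gripper":0.5},{"x":0,"y":-0.003,"z":0,"wx":0,"wy":0,"wz":0,"gripper":0.5}]' >/dev/null
python3 -m inch '[{"x":0,"y":0,"z":0,"wx":0,"wy":0,"wz":0,"gripper":0.5}]' >/dev/null; python3 feel.py a_-7
python3 -m inch '[{"x":0,"y":-0.003,"z":0,"wx":0,"wy":0,"wz":0,"gripper":0.5},{"x":0,"y":0,"z":0,"wx":0,"wy":0,"wz":0,"gripper":0.5}]' >/dev/null; python3 feel.py a_-10
python3 -m inch '[{"x":0,"y":0.01,"z":0,"wx":0,"wy":0,"wz":0,"gripper":0.7},{"x":0,"y":0,"z":0,"wx":0,"wy":0,"wz":0,"gripper":1}]' >/dev/null; python3 -c "
from h import *
go([.493,-.194,.12],3.2)"
```

```text
b_-7 t 22.90 w 64.038 sd 0.188 F [ 0.4419 -0.2323  0.6495] sd 0.45 M [-0.0148 -0.058  -0.0134] P [ 0.4923 -0.2721  0.121 ]
b_-10 t 23.65 w 64.020 sd 0.253 F [ 0.5867 -0.0807 -0.4317] sd 0.35 M [-0.0195 -0.0587  0.0036] P [ 0.4889 -0.2719  0.1202]
a_-7 t 25.52 w 64.184 sd 0.127 F [3.0055 0.0825 0.7326] sd 0.51 M [ 0.0481 -0.7286  0.0277] P [ 0.4874 -0.1962  0.1209]
a_-10 t 26.27 w 64.213 sd 0.284 F [1.8393 0.0706 3.0154] sd 0.53 M [ 0.0034 -0.3305  0.0347] P [ 0.4839 -0.1962  0.1204]
turn [-0.0992 -0.0527 -0.1842] shift after [ 0.0013 -0.0008 -0.0004]
```

The lean test is clear: a and c resist with 2–3 N in their tests, while b resists with about 0.5 N both ways. b is the tired one, so I'll pick a.

```bash

python3 -m inch '[{"x":0,"y":-0.001,"z":0,"wx":0,"wy":0,"wz":0,"gripper":-0.4},{"x":0,"y":0,"z":0,"wx":0,"wy":0,"wz":0,"gripper":-0.4},{"x":0,"y":0,"z":0,"wx":0,"wy":0,"wz":0,"gripper":-0.4},{"x":0,"y":0,"z":0,"wx":0,"wy":0,"wz":0,"gripper":-0.4}]'
python3 -m inch '[{"x":0,"y":0,"z":-0.03,"wx":0,"wy":0,"wz":0,"gripper":-0.4},{"x":0,"y":0,"z":-0.05,"wx":0,"wy":0,"wz":0,"gripper":-0.4},{"x":0,"y":0,"z":-0.06,"wx":0,"wy":0,"wz":0,"gripper":-0.4},{"x":0,"y":0,"z":0,"wx":0,"wy":0,"wz":2.5,"gripper":-0.4},{"x":0,"y":0,"z":0,"wx":0,"wy":0,"wz":2.5,"gripper":-0.4}]'
python3 -c "
from h import *
go([.4647,.365,.27],-1.8)"
```

```text
t: 27.02
tool_pos: [0.4928, -0.1956, 0.1202]
ee_rot: [0.688, 0.725, -0.0, -0.0]
wrist_force: [0.0, 0.3, -0.9]
grip_width: 0.0267
t: 27.65
tool_pos: [0.4932, -0.1958, 0.2614]
ee_rot: [0.72, 0.694, 0.0, 0.001]
wrist_force: [0.2, 0.2, -1.5]
grip_width: 0.0265
turn [ 0.0971  0.0609 -0.3024] shift after [ 0.5597 -0.0461 -0.0086]
```

```bash

python3 -m inch '[{"x":0.03,"y":-0.0026,"z":-0.008,"wx":0,"wy":0,"wz":0,"gripper":-0.4},{"x":0.06,"y":-0.005,"z":0,"wx":0,"wy":0,"wz":0,"gripper":-0.4},{"x":0.06,"y":-0.005,"z":0,"wx":0,"wy":0,"wz":0,"gripper":-0.4},{"x":0.06,"y":-0.005,"z":0,"wx":0,"wy":0,"wz":0,"gripper":-0.4},{"x":0.06,"y":-0.005,"z":0,"wx":0,"wy":0,"wz":0,"gripper":-0.4}]' >/dev/null
python3 -m inch '[{"x":0.06,"y":-0.005,"z":0,"wx":0,"wy":0,"wz":0,"gripper":-0.4},{"x":0.06,"y":-0.005,"z":0,"wx":0,"wy":0,"wz":0,"gripper":-0.4},{"x":0.06,"y":-0.005,"z":0,"wx":0,"wy":0,"wz":0,"gripper":-0.4},{"x":0.06,"y":-0.005,"z":0,"wx":0,"wy":0,"wz":0,"gripper":-0.4},{"x":0.05,"y":-0.0035,"z":0,"wx":0,"wy":0,"wz":-0.3,"gripper":-0.4}]' >/dev/null
python3 -m inch '[{"x":0,"y":0,"z":0,"wx":0,"wy":0,"wz":0,"gripper":-0.4}]'
python3 -c "
from h import *
go([.4647,.365,.27],-1.8)
w=cam('wrist'); cv2.imwrite('pics/w4.png',w['color'][:,:,::-1])
print(proj(w,[[.4658,.3979,.12],[.4583,.1564,.12],[.462,.2772,.12],[.4647,.365,.12]]))"
```

```text
t: 29.02
tool_pos: [0.4657, 0.3683, 0.2678]
ee_rot: [0.716, 0.698, -0.0, -0.0]
wrist_force: [-0.1, -0.6, -0.9]
grip_width: 0.0267
turn [-0.0401  0.0019  0.3367] shift after [-0.0033 -0.0009 -0.0022]
[[322.2997 186.0334]
 [321.1192 411.2482]
 [321.5842 312.0135]
 [322.0146 223.3393]]
```

View pics/w4.png

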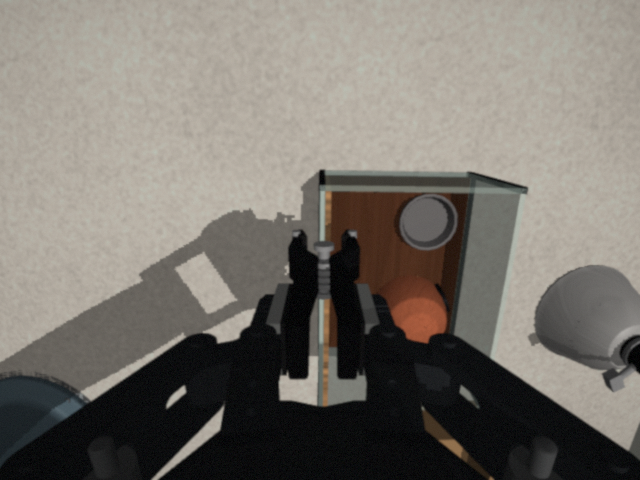

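The wrist view shows the clamp held square, with jaw tips at (297,232) and (350,232), so their middle is u≈323.5. The glass/cork joint is at u≈324, so the wall lies centred between the open jaws and I can lower straight down. Nine pictures viewed.

```bash

python3 -m inch '[{"x":-0.001,"y":0,"z":0.03,"wx":0,"wy":0,"wz":0.3,"gripper":-0.4},{"x":0,"y":0,"z":0.03,"wx":0,"wy":0,"wz":0,"gripper":-0.4},{"x":0,"y":0,"z":0.02,"wx":0,"wy":0,"wz":0,"gripper":-0.4},{"x":0,"y":0,"z":0.008,"wx":0,"wy":0,"wz":0,"gripper":-0.4},{"x":0,"y":0,"z":0,"wx":0,"wy":0,"wz":0,"gripper":-0.4}]'; python3 -c "
from h import *
w=cam('wrist'); s=cam('side'); o=np.zeros((480,800,3),np.uint8); o[:,:400]=cv2.resize(w['color'][160:460,200:450],(400,480)); o[:,400:]=cv2.resize(s['color'][60:240,180:330],(400,480),interpolation=cv2.INTER_CUBIC); cv2.imwrite('pics/w5.png',o[:,:,::-1])"
```

```text
t: 29.7
tool_pos: [0.4668, 0.3643, 0.1804]
ee_rot: [0.72, 0.694, -0.0, 0.0]
wrist_force: [0.5, 0.1, -0.4]
grip_width: 0.0268
```

View pics/w5.png

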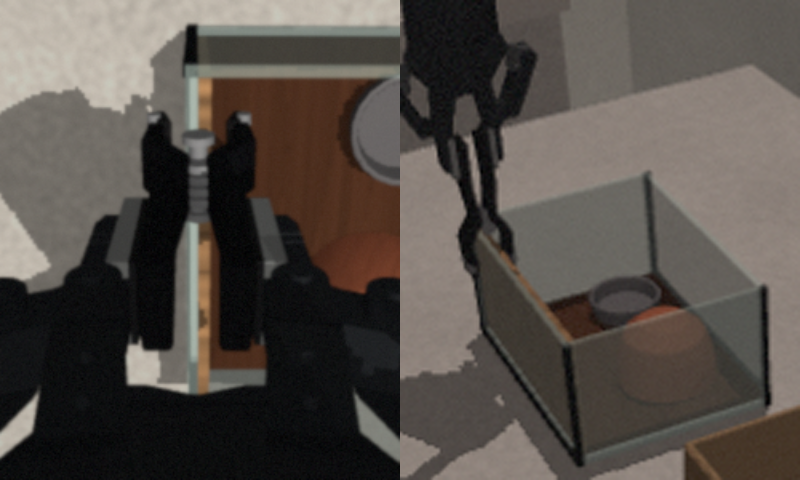

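The jaws straddle cork and glass evenly: in the crop the wall spans u 187–212 and the jaw middle is at 199. I'll release slowly and then fetch c.

```bash

python3 -m inch '[{"x":0,"y":0,"z":0.002,"wx":0,"wy":0,"wz":0,"gripper":-0.2},{"x":0,"y":0,"z":0,"wx":0,"wy":0,"wz":0,"gripper":0.1},{"x":0,"y":0,"z":0,"wx":0,"wy":0,"wz":0,"gripper":0.4},{"x":0,"y":0,"z":0,"wx":0,"wy":0,"wz":0,"gripper":1},{"x":0,"y":0,"z":0,"wx":0,"wy":0,"wz":0,"gripper":1}]'
python3 -m inch '[{"x":0,"y":0,"z":-0.02,"wx":0,"wy":0,"wz":0,"gripper":1},{"x":0,"y":0,"z":-0.05,"wx":0,"wy":0,"wz":0,"gripper":1},{"x":-0.03,"y":0,"z":-0.03,"wx":0,"wy":0,"wz":-2.5,"gripper":1},{"x":0,"y":0,"z":0,"wx":0,"wy":0,"wz":-2.5,"gripper":1}]'
python3 -c "
from h import *
go([.5012,-.347,.27],3.2)"
```

```text
t: 30.42
tool_pos: [0.4667, 0.3647, 0.1785]
ee_rot: [0.719, 0.695, 0.0, 0.0]
wrist_force: [-0.9, 0.7, 0.1]
grip_width: 0.0857
t: 30.92
tool_pos: [0.4674, 0.3345, 0.2841]
ee_rot: [0.688, 0.725, 0.004, 0.002]
wrist_force: [0.8, 0.0, -1.2]
grip_width: 0.0854
turn [ 0.4737 -0.1688 -0.2068] shift after [-0.6823 -0.0043  0.0141]
```

```bash

python3 -m inch '[{"x":-0.042,"y":0,"z":0.004,"wx":0,"wy":0,"wz":0,"gripper":1},{"x":-0.062,"y":0,"z":0.01,"wx":0,"wy":0,"wz":0,"gripper":1},{"x":-0.062,"y":-0.001,"z":0,"wx":0,"wy":0,"wz":0,"gripper":1},{"x":-0.062,"y":0,"z":0,"wx":0,"wy":0,"wz":0,"gripper":1},{"x":-0.062,"y":-0.001,"z":0,"wx":0,"wy":0,"wz":0,"gripper":1}]' >/dev/null
python3 -m inch '[{"x":-0.062,"y":0,"z":0,"wx":0,"wy":0,"wz":0,"gripper":1},{"x":-0.062,"y":-0.001,"z":0,"wx":0,"wy":0,"wz":0,"gripper":1},{"x":-0.062,"y":0,"z":0,"wx":0,"wy":0,"wz":0,"gripper":1},{"x":-0.062,"y":-0.001,"z":0,"wx":0,"wy":0,"wz":0,"gripper":1},{"x":-0.062,"y":0,"z":0,"wx":0,"wy":0,"wz":0,"gripper":1}]' >/dev/null
python3 -m inch '[{"x":-0.062,"y":0,"z":0,"wx":0,"wy":0,"wz":0,"gripper":1},{"x":-0.02,"y":0,"z":0,"wx":0,"wy":0,"wz":0,"gripper":1},{"x":0,"y":0,"z":0,"wx":0,"wy":0,"wz":0,"gripper":1}]'
python3 -c "
from h import *
go([.5015,-.347,.12],3.2)"
```

```text
t: 32.55
tool_pos: [0.497, -0.3471, 0.2652]
ee_rot: [0.689, 0.725, 0.0, 0.0]
wrist_force: [-0.3, 1.2, 0.3]
grip_width: 0.085
turn [ 0.0355  0.0151 -0.3   ] shift after [-0.0002  0.0045  0.1452]
```

```bash

python3 -m inch '[{"x":0,"y":0.0045,"z":0.045,"wx":0,"wy":0,"wz":0,"gripper":1},{"x":0,"y":0,"z":0.05,"wx":0,"wy":0,"wz":0,"gripper":1},{"x":0,"y":0,"z":0.05,"wx":0,"wy":0,"wz":0,"gripper":1},{"x":0,"y":0,"z":0,"wx":0,"wy":0,"wz":0,"gripper":1},{"x":0,"y":0,"z":0,"wx":0,"wy":0,"wz":0,"gripper":0}]'
python3 -m inch '[{"x":0,"y":0,"z":0,"wx":0,"wy":0,"wz":0,"gripper":-0.4},{"x":0,"y":0,"z":0,"wx":0,"wy":0,"wz":0,"gripper":-0.4},{"x":0,"y":0,"z":0,"wx":0,"wy":0,"wz":0,"gripper":-0.4},{"x":0,"y":0,"z":0,"wx":0,"wy":0,"wz":0,"gripper":-0.4}]'
python3 -m inch '[{"x":0,"y":0,"z":-0.03,"wx":0,"wy":0,"wz":0,"gripper":-0.4},{"x":0,"y":0,"z":-0.06,"wx":0,"wy":0,"wz":0,"gripper":-0.4},{"x":0,"y":0,"z":-0.06,"wx":0,"wy":0,"wz":0,"gripper":-0.4},{"x":0,"y":0,"z":0,"wx":0,"wy":0,"wz":2.3,"gripper":-0.4},{"x":0,"y":0,"z":0,"wx":0,"wy":0,"wz":2.4,"gripper":-0.4}]'
python3 -c "
from h import *
go([.4605,.189,.27],-1.8)"
```

```text
t: 33.17
tool_pos: [0.5028, -0.346, 0.122]
ee_rot: [0.688, 0.726, 0.0, 0.002]
wrist_force: [0.3, -0.5, 0.8]
grip_width: 0.0697
t: 33.67
tool_pos: [0.5015, -0.3461, 0.1195]
ee_rot: [0.688, 0.725, 0.0, 0.0]
wrist_force: [-1.2, -0.2, -0.4]
grip_width: 0.0266
t: 34.3
tool_pos: [0.5017, -0.3464, 0.2706]
ee_rot: [0.718, 0.696, -0.0, 0.001]
wrist_force: [-0.5, -0.9, -1.4]
grip_width: 0.0263
turn [0.0811 0.079  0.0001] shift after [ 0.5338 -0.058   0.0006]
```

```bash

python3 -m inch '[{"x":0.034,"y":-0.004,"z":0,"wx":0,"wy":0,"wz":0,"gripper":-0.4},{"x":0.06,"y":-0.0065,"z":0,"wx":0,"wy":0,"wz":0,"gripper":-0.4},{"x":0.06,"y":-0.0065,"z":0,"wx":0,"wy":0,"wz":0,"gripper":-0.4},{"x":0.06,"y":-0.0065,"z":0,"wx":0,"wy":0,"wz":0,"gripper":-0.4},{"x":0.06,"y":-0.0065,"z":0,"wx":0,"wy":0,"wz":0,"gripper":-0.4}]' >/dev/null
python3 -m inch '[{"x":0.06,"y":-0.0065,"z":0,"wx":0,"wy":0,"wz":0,"gripper":-0.4},{"x":0.06,"y":-0.0065,"z":0,"wx":0,"wy":0,"wz":0,"gripper":-0.4},{"x":0.06,"y":-0.0065,"z":0,"wx":0,"wy":0,"wz":0,"gripper":-0.4},{"x":0.06,"y":-0.0065,"z":0,"wx":0,"wy":0,"wz":0,"gripper":-0.4},{"x":0.02,"y":-0.0015,"z":0,"wx":0,"wy":0,"wz":0,"gripper":-0.4}]' >/dev/null
python3 -m inch '[{"x":0,"y":0,"z":0,"wx":0,"wy":0,"wz":0,"gripper":-0.4},{"x":0,"y":0,"z":0,"wx":0,"wy":0,"wz":0,"gripper":-0.4}]'
python3 -c "
from h import *
go([.461,.189,.1795],-1.8)
w=cam('wrist'); cv2.imwrite('pics/w6.png',w['color'][:,:,::-1])"
```

```text
t: 35.8
tool_pos: [0.4601, 0.1887, 0.2692]
ee_rot: [0.718, 0.696, -0.0, 0.0]
wrist_force: [0.5, 0.2, -0.8]
grip_width: 0.0268
turn [-0.009   0.0235  0.0442] shift after [0.0004 0.0009 0.0897]
```

View pics/w6.png

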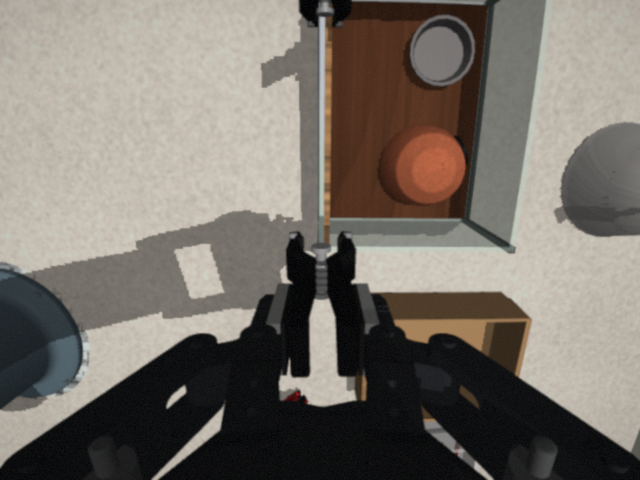

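```bash
python3 -c "
from h import *
w=cam('wrist')
for p in [(324.5,60),(324.5,150),(324.5,235),(324.5,247),(505,248)]: print(p,onz(w,p,.12))
print(proj(w,[[.461,.189,.12],[.4601,.1887,.233]]), onz(w,(320.5,236),.183), onz(w,(321,247),.233))
t=cam('top'); s=cam('side'); a=onz(w,(324.5,247),.12); print(proj(t,[a,[.458,.1564,.12]]),proj(s,[a,[.458,.1564,.12]]))"
```

```text
(324.5, 60) [0.4654 0.3169 0.12  ]
(324.5, 150) [0.4634 0.2479 0.12  ]
(324.5, 235) [0.4612 0.1739 0.12  ]
(324.5, 247) [0.4608 0.1626 0.12  ]
(505, 248) [0.6265 0.1563 0.12  ]
[[323.8109 218.6196]
 [322.8194 267.9496]] [0.4586 0.1923 0.183 ] [0.4595 0.2012 0.233 ]
[[198.1136 283.4477]
 [201.6078 284.9418]] [[243.6664 187.795 ]
 [243.6383 189.5628]]
```

The wall joint at this spot is x≈.4617 and the jaws' middle is ≈.4590, so I'll shift +2.5 mm in tool y, move 3 mm inward from the end, then lower and release. Eleven pictures viewed.

```bash

python3 -m inch '[{"x":0.003,"y":0.0025,"z":0.01,"wx":0,"wy":0,"wz":0,"gripper":-0.4},{"x":0,"y":0,"z":0.03,"wx":0,"wy":0,"wz":0,"gripper":-0.4},{"x":0,"y":0,"z":0.03,"wx":0,"wy":0,"wz":0,"gripper":-0.4},{"x":0,"y":0,"z":0.02,"wx":0,"wy":0,"wz":0,"gripper":-0.4},{"x":0,"y":0,"z":0,"wx":0,"wy":0,"wz":0,"gripper":-0.4}]'
python3 -m inch '[{"x":0,"y":0,"z":0,"wx":0,"wy":0,"wz":0,"gripper":-0.4},{"x":0,"y":0,"z":0,"wx":0,"wy":0,"wz":0,"gripper":-0.4}]'
python3 -c "
from h import *
w=cam('wrist')['color'].astype(int)
# wall (light glass / cork) vs black jaws along rows near the jaw ends
for v in (235,245,340,360): print(v, ''.join('#' if w[v,u].max()<45 else ('o' if w[v,u,0]-w[v,u,2]>30 else '.') for u in range(270,380)))"
```

```text
t: 36.62
tool_pos: [0.4616, 0.192, 0.1775]
ee_rot: [0.718, 0.696, -0.001, -0.001]
wrist_force: [-0.6, 0.2, -0.6]
grip_width: 0.0265
t: 36.88
tool_pos: [0.4632, 0.1924, 0.1803]
ee_rot: [0.718, 0.696, 0.001, 0.0]
wrist_force: [-0.1, -0.0, -2.1]
grip_width: 0.0268
235 ...........................####...................ooooooooooooooooooo#####.........ooooooooooooooooooooooooooo
245 ...................##############...................................################..........................
340 ######################################.............................###########################################
360 ##################...##################.............................##########################################
```

```bash

python3 -m inch '[{"x":0,"y":0,"z":0.002,"wx":0,"wy":0,"wz":0,"gripper":-0.2},{"x":0,"y":0,"z":0,"wx":0,"wy":0,"wz":0,"gripper":0.1},{"x":0,"y":0,"z":0,"wx":0,"wy":0,"wz":0,"gripper":0.4},{"x":0,"y":0,"z":0,"wx":0,"wy":0,"wz":0,"gripper":1},{"x":0,"y":0,"z":0,"wx":0,"wy":0,"wz":0,"gripper":1}]'
python3 -m inch '[{"x":0,"y":0,"z":-0.02,"wx":0,"wy":0,"wz":0,"gripper":1},{"x":0,"y":0,"z":-0.05,"wx":0,"wy":0,"wz":0,"gripper":1},{"x":-0.03,"y":0,"z":-0.02,"wx":0,"wy":0,"wz":-2.5,"gripper":1},{"x":-0.06,"y":0.004,"z":0,"wx":0,"wy":0,"wz":-2.5,"gripper":1},{"x":-0.06,"y":0.004,"z":0,"wx":0,"wy":0,"wz":0,"gripper":1}]'
python3 -m inch '[{"x":-0.06,"y":0.004,"z":0,"wx":0,"wy":0,"wz":0,"gripper":1},{"x":-0.06,"y":0.004,"z":0,"wx":0,"wy":0,"wz":0,"gripper":1},{"x":-0.06,"y":0,"z":0,"wx":0,"wy":0,"wz":0,"gripper":1},{"x":-0.06,"y":0,"z":0,"wx":0,"wy":0,"wz":0,"gripper":1},{"x":0,"y":0,"z":0,"wx":0,"wy":0,"wz":0,"gripper":1}]'
python3 -c "
from h import *
go([.4972,-.271,.12],3.2)"
```

```text
t: 37.55
tool_pos: [0.4628, 0.1923, 0.1776]
ee_rot: [0.718, 0.696, 0.0, 0.0]
wrist_force: [0.1, -0.0, -0.5]
grip_width: 0.0854
t: 38.17
tool_pos: [0.4741, 0.0414, 0.2681]
ee_rot: [0.686, 0.728, 0.001, 0.001]
wrist_force: [0.6, 0.1, -0.6]
grip_width: 0.0851
t: 38.8
tool_pos: [0.4955, -0.2, 0.2673]
ee_rot: [0.688, 0.725, -0.0, 0.0]
wrist_force: [-0.9, 0.5, 0.1]
grip_width: 0.0854
turn [-0.0075  0.0244 -0.2207] shift after [-0.071  -0.0022  0.1473]
```

Both firm clamps are released on the cork. Now I'll pick b, the tired one, for the carton.

```bash

python3 -m inch '[{"x":-0.035,"y":-0.001,"z":0,"wx":0,"wy":0,"wz":0,"gripper":1},{"x":-0.036,"y":-0.001,"z":0,"wx":0,"wy":0,"wz":0,"gripper":1},{"x":0,"y":0,"z":0.047,"wx":0,"wy":0,"wz":0,"gripper":1},{"x":0,"y":0,"z":0.06,"wx":0,"wy":0,"wz":0,"gripper":1},{"x":0,"y":0,"z":0.04,"wx":0,"wy":0,"wz":0,"gripper":1}]' >/dev/null
python3 -m inch '[{"x":0,"y":0,"z":0,"wx":0,"wy":0,"wz":0,"gripper":0.2},{"x":0,"y":0,"z":0,"wx":0,"wy":0,"wz":0,"gripper":-0.4},{"x":0,"y":0,"z":0,"wx":0,"wy":0,"wz":0,"gripper":-0.4},{"x":0,"y":0,"z":0,"wx":0,"wy":0,"wz":0,"gripper":-0.4},{"x":0,"y":0,"z":0,"wx":0,"wy":0,"wz":0,"gripper":-0.4}]'
python3 -m inch '[{"x":0,"y":0,"z":-0.03,"wx":0,"wy":0,"wz":0,"gripper":-0.4},{"x":0,"y":0,"z":-0.06,"wx":0,"wy":0,"wz":0,"gripper":-0.4},{"x":0,"y":0,"z":-0.06,"wx":0,"wy":0,"wz":0,"gripper":-0.4},{"x":0,"y":0,"z":0,"wx":0,"wy":0,"wz":0,"gripper":-0.4}]'
python3 -c "
from h import *
go([.59,-.034,.25],3.2)"
```

```text
t: 40.05
tool_pos: [0.4981, -0.2677, 0.1211]
ee_rot: [0.687, 0.727, 0.0, 0.001]
wrist_force: [-0.2, -0.7, -0.5]
grip_width: 0.0265
t: 40.55
tool_pos: [0.5002, -0.2694, 0.2774]
ee_rot: [0.687, 0.727, 0.0, 0.006]
wrist_force: [1.8, -0.3, -1.5]
grip_width: 0.0269
turn [0.5326 0.494  0.0879] shift after [0.23   0.1028 0.0274]
```

```bash

python3 -m inch '[{"x":0.046,"y":0.02,"z":0,"wx":0,"wy":0,"wz":0,"gripper":-0.4},{"x":0.046,"y":0.02,"z":0,"wx":0,"wy":0,"wz":0,"gripper":-0.4},{"x":0.046,"y":0.02,"z":0,"wx":0,"wy":0,"wz":0,"gripper":-0.4},{"x":0.046,"y":0.02,"z":0,"wx":0,"wy":0,"wz":0,"gripper":-0.4},{"x":0.046,"y":0.022,"z":0,"wx":0,"wy":0,"wz":0,"gripper":-0.4}]' >/dev/null
python3 -m inch '[{"x":0,"y":0,"z":0,"wx":0,"wy":-10,"wz":0,"gripper":-0.4},{"x":0,"y":0,"z":0,"wx":0,"wy":-10,"wz":0,"gripper":-0.4},{"x":0,"y":0,"z":0,"wx":0,"wy":-10,"wz":0,"gripper":-0.4},{"x":0,"y":0,"z":0,"wx":0,"wy":0,"wz":0,"gripper":-0.4},{"x":0,"y":0,"z":0,"wx":0,"wy":0,"wz":0,"gripper":-0.4}]'
python3 -c "
from h import *
s=r.get_state(); B=Ro.from_quat(s['ee_rot']); print('z axis',B.apply([0,0,1]),s['tool_pos'],s['qpos'])
print('shift to',B.inv().apply(np.array([.59,-.034,.097])-s['tool_pos']))
t=cam('top'); print(onz(t,(300,160.5),.07),onz(t,(338,211),.07),onz(t,(262,211),.07))"
```

```text
t: 41.8
tool_pos: [0.5863, -0.0322, 0.2697]
ee_rot: [0.663, 0.702, -0.177, 0.187]
wrist_force: [0.2, -0.3, -0.7]
grip_width: 0.0265
z axis [ 0.0276 -0.4976 -0.8669] [ 0.5863 -0.0322  0.2697] [-0.0316  0.0951  1.719  -0.5386  1.3172  0.0466]
shift to [0.0843 0.0038 0.1508]
[ 0.6925 -0.0243  0.07  ] [ 0.5929 -0.0946  0.07  ] [0.5962 0.0503 0.07  ]
```

```bash

python3 -m inch '[{"x":0.023,"y":0.001,"z":0.037,"wx":0,"wy":0,"wz":0,"gripper":-0.4},{"x":0.023,"y":0.001,"z":0.037,"wx":0,"wy":0,"wz":0,"gripper":-0.4},{"x":0.023,"y":0.001,"z":0.037,"wx":0,"wy":0,"wz":0,"gripper":-0.4},{"x":0.022,"y":0.001,"z":0.036,"wx":0,"wy":0,"wz":0,"gripper":-0.4},{"x":0,"y":0,"z":0,"wx":0,"wy":0,"wz":0,"gripper":-0.4}]'
python3 -m inch '[{"x":0,"y":0,"z":0,"wx":0,"wy":0,"wz":0,"gripper":0.2},{"x":0,"y":0,"z":0,"wx":0,"wy":0,"wz":0,"gripper":1},{"x":0,"y":0,"z":0,"wx":0,"wy":0,"wz":0,"gripper":1},{"x":0,"y":0,"z":0,"wx":0,"wy":0,"wz":0,"gripper":1},{"x":0,"y":0,"z":0,"wx":0,"wy":0,"wz":0,"gripper":1}]'
python3 -m inch '[{"x":0,"y":0,"z":-0.03,"wx":0,"wy":0,"wz":0,"gripper":1},{"x":0,"y":0,"z":-0.06,"wx":0,"wy":0,"wz":0,"gripper":1},{"x":0,"y":0,"z":-0.06,"wx":0,"wy":10,"wz":0,"gripper":1},{"x":0,"y":-0.06,"z":-0.03,"wx":0,"wy":10,"wz":0,"gripper":1},{"x":0,"y":-0.06,"z":-0.03,"wx":0,"wy":10,"wz":0,"gripper":1}]'
python3 -m inch '[{"x":0,"y":-0.06,"z":0,"wx":0,"wy":0,"wz":0,"gripper":1},{"x":0,"y":0,"z":0,"wx":0,"wy":0,"wz":0,"gripper":1}]'
python3 -c "
from h import *
t=cam('top'); s=cam('side'); o=np.zeros((600,800,3),np.uint8)
o[:240,:800]=cv2.resize(t['color'][145:301,50:530],(800,260),interpolation=cv2.INTER_CUBIC)[:240]
o[240:,:480]=cv2.resize(s['color'][110:380,190:520],(480,393))[:360]
o[240:,480:]=cv2.resize(s['color'][125:280,195:333],(320,360),interpolation=cv2.INTER_CUBIC)
cv2.imwrite('pics/end.png',o[:,:,::-1])"
```

```text
t: 42.48
tool_pos: [0.589, -0.0252, 0.0951]
ee_rot: [0.664, 0.702, -0.177, 0.185]
wrist_force: [-2.9, 8.0, -0.7]
grip_width: 0.0266
t: 43.1
tool_pos: [0.5903, -0.0266, 0.0979]
ee_rot: [0.663, 0.702, -0.178, 0.188]
wrist_force: [0.2, -0.1, 0.1]
grip_width: 0.0854
t: 43.72
tool_pos: [0.4727, 0.0573, 0.2835]
ee_rot: [0.686, 0.728, 0.003, -0.001]
wrist_force: [-0.1, -1.5, -0.2]
grip_width: 0.0852
t: 43.98
tool_pos: [0.4104, 0.0529, 0.2811]
ee_rot: [0.687, 0.727, 0.0, 0.001]
wrist_force: [-0.2, 0.2, -0.8]
grip_width: 0.0853
```

View pics/end.png

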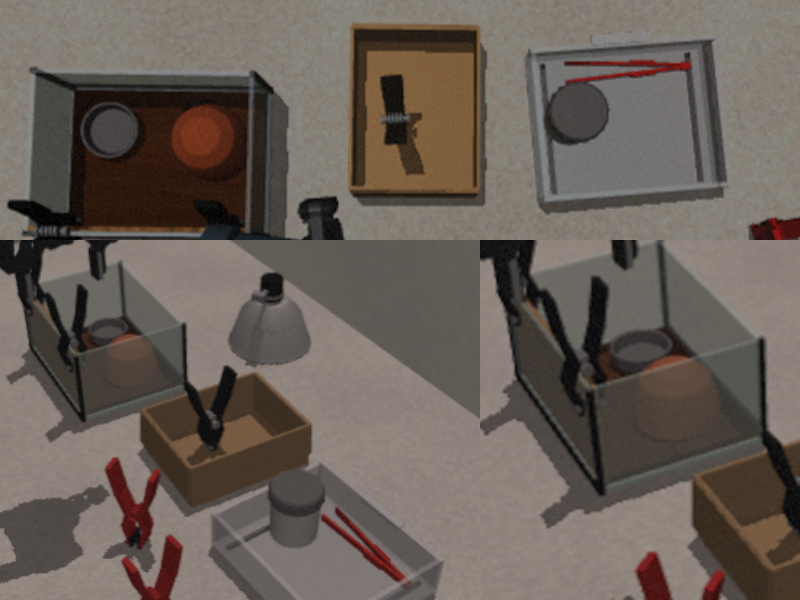

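```bash
python3 - <<'E'
from h import *
t=cam("top"); s=cam("side")
T=lambda x,y:(50+x/800*480,145+y/260*156); S=lambda x,y:(190+x*330/480,110+(y-240)*270/393)
for n,a,b in [("pivot",(395,118),(212,433)),("handle far",(391,76),(230,371)),("handle2",(391,76),(195,385)),("jaw",(397,142),(208,452))]: print(n,*tri(t,T(*a),s,S(*b)))
d=np.abs(s["color"].astype(int)-cv2.imread("pics/side0.png")[:,:,::-1]).max(2); 
E
python3 -m inch '[{"x":0,"y":0,"z":0,"wx":0,"wy":0,"wz":0,"gripper":1},{"x":0,"y":-0.05,"z":-0.02,"wx":0,"wy":0,"wz":0,"gripper":1},{"x":-0.06,"y":-0.02,"z":-0.02,"wx":0,"wy":0,"wz":0,"gripper":1},{"x":-0.06,"y":0,"z":0,"wx":0,"wy":0,"wz":0,"gripper":1},{"x":-0.06,"y":0,"z":0,"wx":0,"wy":0,"wz":0,"gripper":1}]'
python3 - <<'E'
from h import *
import time
t=cam("top"); cv2.imwrite("pics/t_a.png",t["color"])
for i in range(8): t2=cam("top")
def blk(im,roi):
    x0,y0,x1,y1=roi; m=(im[y0:y1,x0:x1].max(2)<38).astype(np.uint8); n,l,st,c=cv2.connectedComponentsWithStats(m,connectivity=8)
    return [(st[i,:4]+[x0,y0,0,0],st[i,4]) for i in range(1,n) if st[i,4]>15]
print("carton black",blk(t["color"],(266,165,334,258)),blk(t2["color"],(266,165,334,258)))
print("wall black",blk(t["color"],(55,240,225,330)))
d=np.abs(t["color"].astype(int)-t2["color"]).max(2); print("moved px in carton",(d[165:258,266:334]>60).sum(),"tank",(d[180:300,55:225]>60).sum())
E
```

```text
pivot [0.5921 0.0043 0.0252] 0.00015191892129824426
handle far [0.6237 0.0053 0.1225] 0.0021983163091764592
handle2 [0.6022 0.0156 0.1072] 0.05416182472929593
jaw [ 0.5732 -0.0002 -0.0006] 0.015667998271758698
t: 44.8
tool_pos: [0.3553, -0.1293, 0.3207]
ee_rot: [0.686, 0.727, 0.0, 0.001]
wrist_force: [1.8, 0.2, -0.2]
grip_width: 0.0857
carton black [(array([266, 165,  68,   5]), np.int32(220)), (array([279, 190,  14,  24]), np.int32(255)), (array([281, 218,  13,  14]), np.int32(154))] [(array([266, 165,  68,   5]), np.int32(219)), (array([279, 190,  14,  24]), np.int32(258)), (array([281, 218,  13,  14]), np.int32(155))]
wall black [(array([ 55, 240,  48,  61]), np.int32(1045)), (array([111, 240,  17,   3]), np.int32(40)), (array([168, 240,  30,  15]), np.int32(171)), (array([205, 240,   4,  22]), np.int32(40)), (array([166, 265,  31,  18]), np.int32(333)), (array([197, 276,  15,  13]), np.int32(84)), (array([107, 287,  22,   1]), np.int32(22)), (array([165, 286,  31,  15]), np.int32(274))]
moved px in carton 0 tank 0
```

```bash
python3 - <<'E'
from h import *
t=cam("top"); s=cam("side")
for P in ([.4628,.1923,.142],[.4667,.3647,.142]):
    print("expected pivot px top",proj(t,[P])[0],"side",proj(s,[P])[0])
    u,v=proj(t,[P])[0].astype(int); print("black rows", [(int(y),''.join('#' if t["color"][y,x].max()<38 else '.' for x in range(u-30,u+31))) for y in range(v-24,v+25,8)])
    u,v=proj(s,[P])[0].astype(int)
    for y in range(v-44,v+32,6): print(y,''.join('#' if s["color"][y,x].max()<38 else '.' for x in range(u-25,u+26)))
t0=cv2.imread("pics/top0.png")[:,:,::-1].astype(int); d=np.abs(t["color"]-t0).max(2)
for n,(x0,y0,x1,y1) in dict(cup=(376,190,420,235),tong=(388,176,468,200),hide=(150,203,195,250),red1=(330,288,372,325),red2=(405,308,440,352),red3=(498,268,553,298)).items(): print(n,(d[y0:y1,x0:x1]>60).mean().round(3))
E
```

```text
expected pivot px top [178.4523 282.6098] side [237.7689 172.2935]
black rows [(258, '........................................................#.#..'), (266, '..................#################..................##.#..##'), (274, '.#.#..##............#########################.........##...#.'), (282, '.......................................##....#.......##.####.'), (290, '.........................#####################...............'), (298, '..................#################..........................'), (306, '.............................................................')]
128 ################################################...
134 ###################################################
140 ##########################################......###
146 #############################..#######.............
152 ###############................######..............
158 ##########..#####.............#######..............
164 ######........#####..........#######...............
170 ##..#.............###.......#######................
176 ....................#####.....####.................
182 #........
[... 879 characters left out ...]
#########################
106 .......................############################
112 ........####............###########################
118 ...........####..........##########################
124 .............####.......###########################
130 ....##....######.###.#.############################
136 ....###############.#.......#######################
142 ....###############.###############################
148 ....###############################################
154 .....#############...#######################.......
160 .....###############################.....#####.....
166 .........########################...........####...
cup 0.0
tong 0.0
hide 0.0
red1 0.037
red2 0.156
red3 0.002
```

```bash
python3 - <<'E'
from h import *
t=cam("top"); s=cam("side")
for v in range(276,291,2): print(v,' '.join('%3d'%t["color"][v,u].mean() for u in range(164,206)))
for ts in [(187,282),(184,282)]: print(tri(t,ts,s,(241.6,181.8)))
b=proj(s,[[.4628,.1923,.142],[.4628,.1923,.132],[.4628,.1773,.142],[.462,.277,.12],[.4595,.19,.12]]); print(b)
for v in range(166,200,2): print(v,' '.join('%3d'%s["color"][v,u].mean() for u in range(226,254)))
E
```

```text
276  26  26  25  23  24  23  24  21  24  23  12  14   8  14   8  11  10   7   9   8   6   9  13  12   6  12  10   8  15  22  25  28  30  73  83  74  42  31  34  30  33  32
278  26  27  27  24  26  24  27  24  25  27  24  11  12   5   7  15  13  10  14  11  17  15   8  11   6  12   9  10   6  16  35  35  29  70  85  75  46  31  33  34  30  31
280  26  27  25  22  25  25  30  29  21  32  41  32  14  15  18  18  17  11  19  16  13  21  16  16  11  17  14  21  24  17  12  14  26  68  83  72  44  33  30  34  31  31
282  66  55  49  51  51  62  73  83  78  78  74  49  50  70  77  47  72  57  52  71  46  68  62  31  30  48  62  72  46  29  46  51  60  76  78  70  43  27  32  32  31  26
284  90  81  82  84  79  86  94  94  90  98  82  65  87  86  89  55  78  60  63  83  50  80  64  38  79  97 101 101  59  50  63  68  64  74  75  62  37  23  26  27  22  22
286 109 105 106 109 104 107 109 110 107  80  59  41  52  41  53  36  50  43  32  55  39  52  45  26  41  65  70  67  40  76 112 118 104  68  42  39  21  12   9  16  11  12
288  37  39  38  40  35  36  39  37  40  41  35  15   8  14  12  14 
[... 1790 characters left out ...]
  82
188  54  55  57  56  50  29  17  17  14  24  46  60  55  64  76  89  78  90  96  80  67  68  63  62  65  65  65  66
190  57  57  55  57  57  48  26  13  15  11  31  49  53  59  47  34  35  33  54  61  51  51  56  63  64  63  63  65
192  59  57  58  59  57  58  48  27  15  14  14  23  42  60  48  17  10  18  49  65  56  51  59  66  65  63  63  64
194  59  59  58  56  57  56  56  49  36  14  16  22  24  36  40  29  22  22  48  69  66  73  69  66  63  65  64  60
196  57  56  57  58  58  57  56  56  52  43  50  49  22  29  37  33  13  16  36  56  62  65  69  66  64  63  64  63
198  56  56  56  59  59  57  58  59  55  52  55  61  53  28  42  45  12  11  28  54  66  57  62  65  66  65  62  63
```

```bash
python3 - <<'E'
from h import *
t=cam("top")["color"].astype(int); t0=cv2.imread("pics/top0.png")[:,:,::-1].astype(int); s=cam("side")["color"].astype(int); s0=cv2.imread("pics/side0.png")[:,:,::-1].astype(int)
f=lambda im,b:[x.mean().round(1) for x in np.nonzero((im[b[1]:b[3],b[0]:b[2],0]-im[b[1]:b[3],b[0]:b[2],1:].max(2))>35)]
for b in [(330,285,375,328),(400,305,445,355),(495,265,556,300)]: print("top",f(t0,b),f(t,b))
for b in [(255,250,305,330),(270,310,320,390),(380,370,435,450)]: print("side",f(s0,b),f(s,b))
E
```

```text
top [np.float64(21.4), np.float64(20.4)] [np.float64(21.1), np.float64(20.7)]
top [np.float64(26.6), np.float64(23.2)] [np.float64(23.8), np.float64(22.9)]
top [np.float64(16.7), np.float64(32.9)] [np.float64(16.5), np.float64(33.2)]
side [np.float64(40.5), np.float64(26.5)] [np.float64(40.4), np.float64(26.4)]
side [np.float64(34.0), np.float64(26.9)] [np.float64(34.1), np.float64(27.0)]
side [np.float64(39.8), np.float64(23.6)] [np.float64(39.9), np.float64(23.6)]
```

The red look-alikes, cup, tong and hide haven't moved: the side view matches to 0.1 px, and the top-view difference at one red clamp is the arm's occlusion or shadow. Handing in.

```bash
python3 -c "
from rig import r
s=r.get_state(); print(s['t'],s['wrist_force']); print(r.sign_off())"
```

```text
45.55 [0.02014183 0.33986878 0.29104547]
the job is handed in; nothing more can be done
None
```

I clipped the two firm clamps over the cork and glass, one near each end, and put the tired one in the carton. I handed in at 45.6 s of the 72 s allowed.

**Feeling the clamps:** Finger opening while squeezing didn't separate the three. I told them apart by leaning gently on one handle while each was still on the rim and reading the wrist force.

| Clamp | Resistance to the lean | Verdict |
|---|---|---|
| a | 2–3 N (leaned both ways) | firm |
| b | about 0.5 N (leaned both ways) | tired |
| c | about 2 N (leaned one way only) | firm |

This is an indirect measure, not the squeeze force itself.

**Placing:** Clamp a went near the tank's left end (y ≈ 0.365) and c near its right end (y ≈ 0.19). I did this before moving b.

**Last checks:**
- **Clamps on the tank:** both straddle the cork and glass symmetrically. From the images, c's pivot looks about 10 mm above the edge instead of the planned 22 mm. It is deeper than meant, and no pressing force showed.
- **Clamp b:** it lies still inside the carton with its pivot about 25 mm above the table. One handle may stick up above the carton's rim. The wrist force reached about 8 N just before I let it go there, probably a light touch on the carton wall.
- **Things to leave alone:** the cup, tong, hide and red look-alikes have not moved. The top view showed a 3 px difference at one red clamp, but the side view showed none, so I put it down to the arm or its shadow.
- **Not re-checked:** I didn't re-measure clamp a's final depth, and I had no pictures left to view for a last look.

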